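# Set the padded corner guards on the vacuum bench

### The job

Nest every corner guard in the steel angle bed of its own colour, flat on the bed and with its back snug against the bed's wall, ends about even, and let go. Then pull the vacuum knob out to its detent, leave the suction on for a good three seconds to set the pads, and push the knob fully back in with the guards still nested. Finally stand all the guards upright in the white out-tray, flat on its floor, leaving the rest of the bench undisturbed.

Things in the scene. Friction and masses are not known exactly. Their poses are not given: they have to be found in the camera images.
- red_guard_mid (a point): Loose red plastic corner guard (may be absent): L angle section 100 mm long, about 0.15 kg, standing on its flat leg. Legs 56 mm wide outside, 10 mm thick. Point: centre of the upright leg, 28 mm above the underside. x along it, z up; flat leg towards -y, back face 5 mm to +y. Grip across the upright leg near its top. Starts at the robot's right, x within 0.6 rad of ahead.
- red_seat (a point): Fixed steel angle bed with a red end tag: floor leg 110 x 67 mm, 6 mm thick; back wall along its +y edge, 18 mm higher than the floor leg. Point: where the red guard's point comes once nested (underside on the floor leg, back on the wall): 34 mm above the bench, 5 mm from the wall, half-way along. x along the bed, z up. Beds swap places between starts.
- blue_guard_mid (a point): Loose blue plastic corner guard (may be absent): L angle section 100 mm long, about 0.15 kg, standing on its flat leg. Legs 56 mm wide outside, 10 mm thick. Point: centre of the upright leg, 28 mm above the underside. x along it, z up; flat leg towards -y, back face 5 mm to +y. Grip across the upright leg near its top. Starts at the robot's right, x within 0.6 rad of ahead.
- blue_seat (a point): Fixed steel angle bed with a blue end tag: floor leg 110 x 67 mm, 6 mm thick; back wall along its +y edge, 18 mm higher than the floor leg. Point: where the blue guard's point comes once nested (underside on the floor leg, back on the wall): 34 mm above the bench, 5 mm from the wall, half-way along. x along the bed, z up. Beds swap places between starts.
- yellow_guard_mid (a point): Loose yellow plastic corner guard (may be absent): L angle section 100 mm long, about 0.15 kg, standing on its flat leg. Legs 56 mm wide outside, 10 mm thick. Point: centre of the upright leg, 28 mm above the underside. x along it, z up; flat leg towards -y, back face 5 mm to +y. Grip across the upright leg near its top. Starts at the robot's right, x within 0.6 rad of ahead.
- yellow_seat (a point): Fixed steel angle bed with a yellow end tag: floor leg 110 x 67 mm, 6 mm thick; back wall along its +y edge, 18 mm higher than the floor leg. Point: where the yellow guard's point comes once nested (underside on the floor leg, back on the wall): 34 mm above the bench, 5 mm from the wall, half-way along. x along the bed, z up. Beds swap places between starts.
- vacuum_knob (a joint): Pull knob of the vacuum pod, m: 0 fully in (off), 0.025 fully out (on, at its detent). It slides stiffly (about 4 to 5 N) either way and stays where it is left; the detent is the outer end of its travel.
- knob_grip (a point): Centre of the black knob's round head (38 mm diameter, 22 mm thick along its axis), 45 mm above the bench, its back 20 mm off the pod's face when in; moves with it. The knob pulls out along -x of this frame (level, roughly towards the robot). The pod behind it is 78 mm high and 130 mm wide; pinch the head from above across y.
- out_tray: Fixed white out-tray on the robot's left, origin at the centre of its underside: inside 160 mm (x) by 220 mm (y), floor 4 mm thick, rim 16 mm above the bench. Room for three guards side by side, their length along the tray's x.
- ink_tub_a: Bystander: green ink tub 80 mm dia, 75 mm high; origin at its underside. Leave alone.
- ink_tub_b: Bystander: orange ink tub 80 mm dia, 75 mm high; origin at its underside. Leave alone.
- tape_roll: Bystander: roll of green tape 100 mm dia, 25 mm high; origin at its underside. Leave alone.
- squeegee: Bystander: squeegee 240 mm long, 25 mm high; origin at its underside. Leave alone.
- ink_knife: Bystander: ink knife lying flat; origin at its underside. Leave alone.
- spray_can: Bystander: blue spray can 56 mm dia, 120 mm high; origin at its underside. Leave alone.
- brush: Bystander: brush lying flat; origin at its underside. Leave alone.
Not all that is in view belongs to the job. Of the things that look like the part that bears red_guard_mid, take the one that is farthest from the robot's base at the start.

How it is judged:
By the outcome, as a careful person would: the job done as asked, in the order asked, and still so for the second after the job is handed in, with the robot touching nothing.
Of red_guard, blue_guard, yellow_guard only 2 to 3 are there at a start; the rules pass over those that are not, and their reading is None.
At some moment in a run one of red_guard, blue_guard, yellow_guard may be knocked a few centimetres aside while the robot is not near it.
Once in a run the grip may slacken for a moment while it holds something.
It also fails if it takes over 210 s, if anything falls off the work surface, if the arm or the gripper's body presses on something with over 40 N, if the wrist force passes 120 N, or if a joint passes its speed limit or range.

### The arm

A 6-joint arm with a two-finger parallel gripper is mounted at the origin on the work surface. World frame = base frame: x ahead of the robot, y to its left, z up, the work surface at z = 0. Lengths are in mm, angles in rad, forces in N, time in s.
With the tool pointing down it reaches from about 350 to 975 mm from the base axis. Payload 7.1 kg.
Tool frame: the origin (TCP) lies at the very end of the fingers, on their centre line; the grasp point (between the pads) lies 19 mm behind it (ctrl.pinch_z is the z of the grasp point in the tool frame, in mm); z points along the fingers, y is the direction in which the jaws open and shut (so a half turn about z gives the same grasp; the last joint's range is limited). The gripper opens to 88 mm and grips with 3 to 60 N. Pads are 20 mm wide; open, the fingers measure 115 mm over their backs; the gripper's body (75 mm by 178 mm) begins 61 mm behind the grasp point.
Start: joints at [-1.231, 0.423, 1.63, -0, 1.089, -0.019], TCP at [219.486, -585.176, 222.675] pointing down, gripper open.
Joint ranges: [-3, 3], [-0.9, 2.11], [0.09, 2.58], [-1.31, 4.45], [0.11, 2.69], [-2.54, 2.54]. Speed limits (rad/s): [2.39, 2.39, 3.01, 3.14, 3.14, 3.14].

### API

Orientations are given as a rotation vector (axis times angle).
In Python, from workcell import get_obs, optics, ctrl gives the robot as it stands.
- The arm moves only by the shell command python3 -m jog 'ROWS'. ROWS is a JSON object of lists of equal length, an entry for each row: "delta_rot": the turn, a rotation vector about the tool's x, y, z in rad, a list of three; "translation": the shift along the tool's x, y, z in mm, a list of three; "hand": the opening, from -1 (shut) to 1 (fully open). In form: {"delta_rot": [[rx, ry, rz], ...], "translation": [[x, y, z], ...], "hand": [hand, ...]}. A call has 1 to 5 rows; each row is the pose to reach, as a shift and turn from the pose commanded when the call began, along the tool's axes at that moment; what a row does not reach only later rows make up. A row lasts 1/10 s, in which the tool goes at most 50 mm and 8.59 degrees, less where a joint would pass 70% of its speed; a pose out of reach is approached as far as the arm can. A call with a gripper value outside its range is refused whole. The fingers move at their own pace and stop on an object; the grip force is fixed at half the most. Time passes only in rows, so rows that repeat a pose let the fingers close. It gives the time, the measured TCP pose, the force and the opening at its end, in the units of the state.
- get_obs(): the state, without advancing time (a new reading comes with each control period).
- optics.get_image(name): name is "side" or "top" or "wrist"; returns the picture (480x640x3 uint8, red, green, blue); there is no depth.
- optics.calibration(name): a dict with "intrinsics" (3x3 intrinsics, pixels), "cam_to_world" (4x4, takes a point from camera to world coordinates). Camera axes: x right, y up, looking along -z (the intrinsics and any distortion apply to the point x, -y, -z); pixel columns grow to the right and rows downward; lengths in mm; the calibration is good to about 2 mm. The wrist camera is an equidistant fisheye: a pixel r from the principal point sees the ray r / f radians off the axis. A picture is of the moment at which its call begins: read the wrist's pose just before it. calibration takes no time and is no camera call; for the wrist camera it gives the pose at the moment of the call.
- ctrl.close_job(): hands the job in, once; it reports no verdict.
The state is a dict: "t": time; "qpos": joint angles; "qvel": joint speeds; "joint_torque": joint torques, N m; "ee_pos": TCP position; "orientation": TCP orientation; "ft_force": force on the tool from outside, world axes, zero at the start; "moment": the same for the moment, N m; "width": finger opening in mm.
Only numpy, scipy, OpenCV 4.12 (cv2) and the standard library are available. Lean on these libraries where they do the work, as an engineer would, in place of code of your own. Each camera call takes 0.05 s, during which the arm holds its last target. There are 200 camera calls.

## Working session

There is one attempt and no reset: what is moved stays moved. The work goes in short steps, Python scripts to look and compute and a shell command to move; the robot and the scene stay as the last step left them, time stands still between calls to the robot, and variables do not carry over. Pictures are saved under pics/ and viewed, about 12 in all and at most 16, crops included, and the job is handed in when it is done.

```bash
ls; mkdir -p pics
python3 - <<'E'
from workcell import get_obs, optics, ctrl
import cv2
print(get_obs())
for n in ["side","top","wrist"]:
    c=optics.calibration(n);print(n,c)
    cv2.imwrite(f"pics/{n}0.png",optics.get_image(n)[:,:,::-1])
E
```

```text
pics
{'t': 0.0, 'qpos': array([-1.23102926e+00,  4.23850961e-01,  1.63069028e+00, -1.12596791e-05,
        1.08862748e+00, -1.89647007e-02]), 'qvel': array([ 0.0008276 ,  0.00098671,  0.00031608, -0.00022833, -0.00174073,
        0.00038505]), 'joint_torque': array([-2.24984688e-03, -5.44630909e+01, -2.73666430e+01,  6.41342998e-02,
        2.27417483e-02, -7.80789492e-05]), 'ee_pos': array([ 219.28148271, -584.66177406,  221.89528606]), 'orientation': array([-3.08966135e+00, -5.60208717e-01,  4.10659701e-04]), 'ft_force': array([ 0.16596243, -0.02164825,  0.31744534]), 'moment': array([0.02917316, 0.06451188, 0.03244106]), 'width': 87.76649304664005}
side {'intrinsics': array([[531.03700764,   0.        , 334.05899121],
       [  0.        , 531.03700764, 237.86051644],
       [  0.        ,   0.        ,   1.        ]]), 'cam_to_world': array([[-9.66311634e-01,  1.93892843e-01, -1.69255402e-01,
         2.57413680e+02],
       [-2.57322010e-01, -7.41147385e-01,  6.20069300e-01,
         8.57351542e+02],
       [-5.21619950e-03,  6.42733318e-01,  7.66072237e-01,
         1.16586046e
[... 458 characters left out ...]
  [ 4.68212278e-03,  8.81064973e-02,  9.96100057e-01,
         1.29877540e+03],
       [ 0.00000000e+00,  0.00000000e+00,  0.00000000e+00,
         1.00000000e+00]])}
wrist {'intrinsics': array([[371.64829954,   0.        , 318.71250562],
       [  0.        , 371.64829954, 241.68191639],
       [  0.        ,   0.        ,   1.        ]]), 'cam_to_world': array([[ 3.51855648e-01,  9.07788711e-01,  2.28292048e-01,
         2.81318628e+02],
       [-9.36054184e-01,  3.41337332e-01,  8.53896362e-02,
        -5.60694156e+02],
       [-4.08850751e-04, -2.43738553e-01,  9.69840889e-01,
         3.82892148e+02],
       [ 0.00000000e+00,  0.00000000e+00,  0.00000000e+00,
         1.00000000e+00]])}
```

View pics/top0.png

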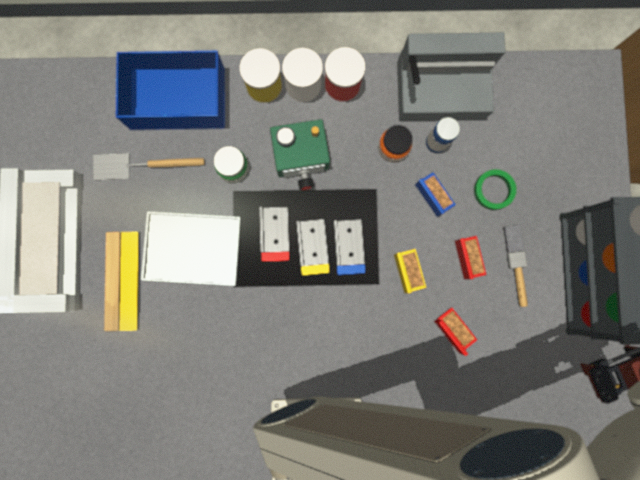

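View pics/side0.png

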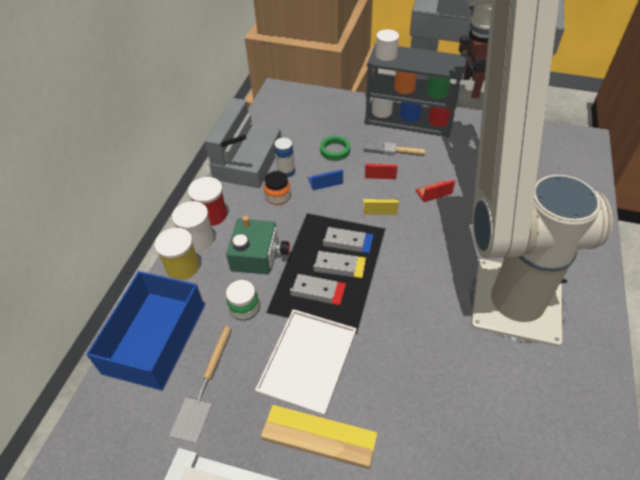

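```bash
cat > h.py <<'E'
import numpy as np, cv2
from scipy.spatial.transform import Rotation as R
from workcell import get_obs, optics, ctrl
def ray(n,u,v,c=None):
    c=c or optics.calibration(n);K=c["intrinsics"];T=c["cam_to_world"]
    a=np.array([(u-K[0,2])/K[0,0],(v-K[1,2])/K[1,1]])
    if n=="wrist":
        r=np.linalg.norm(a)+1e-12; d=np.array([a[0]/r*np.sin(r),-a[1]/r*np.sin(r),-np.cos(r)])
    else: d=np.array([a[0],-a[1],-1.])
    return T[:3,3],T[:3,:3]@d
def at(n,u,v,z,c=None):
    o,d=ray(n,u,v,c);return o+d*(z-o[2])/d[2]
def proj(n,P,c=None):
    c=c or optics.calibration(n);K=c["intrinsics"];T=c["cam_to_world"]
    p=T[:3,:3].T@(np.asarray(P,float)-T[:3,3]);x,y,z=p[0],-p[1],-p[2]
    if n=="wrist":
        r=np.hypot(x,y)+1e-12;th=np.arctan2(r,z);return np.array([K[0,2]+K[0,0]*th*x/r,K[1,2]+K[1,1]*th*y/r])
    return np.array([K[0,2]+K[0,0]*x/z,K[1,2]+K[1,1]*y/z])
E
python3 - <<'E'
from h import *
t=cv2.imread("pics/top0.png")
a=cv2.resize(t[165:360,385:555],None,fx=3.0,fy=3.0,interpolation=3)
cv2.imwrite("pics/c1.png",a)
b=cv2.resize(t[115:295,230:390],None,fx=3.2,fy=3.2,interpolation=3)
cv2.imwrite("pics/c2.png",b)
E
```

```text
(no output)
```

View pics/c1.png

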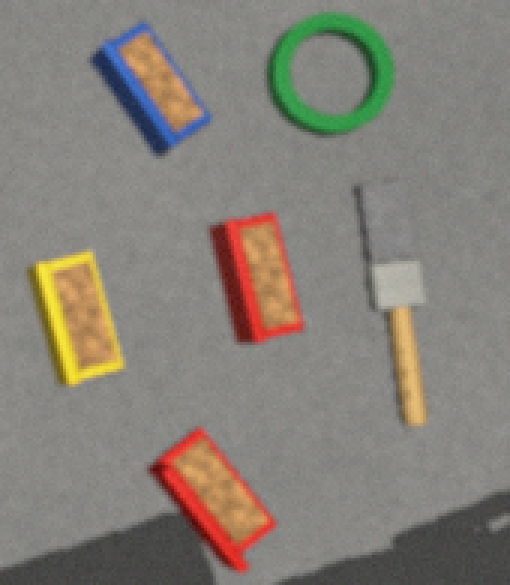

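View pics/c2.png

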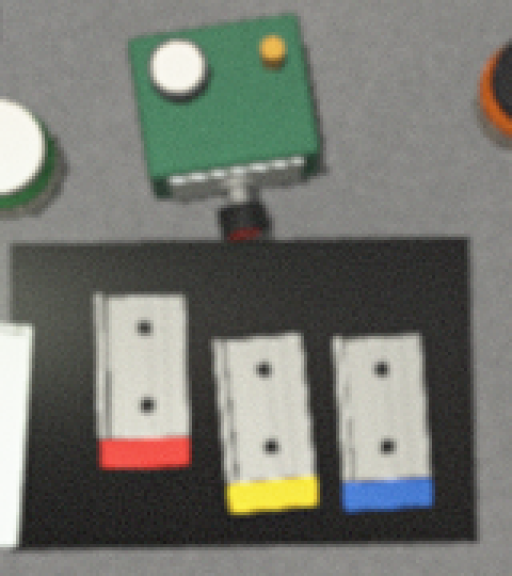

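View pics/wrist0.png

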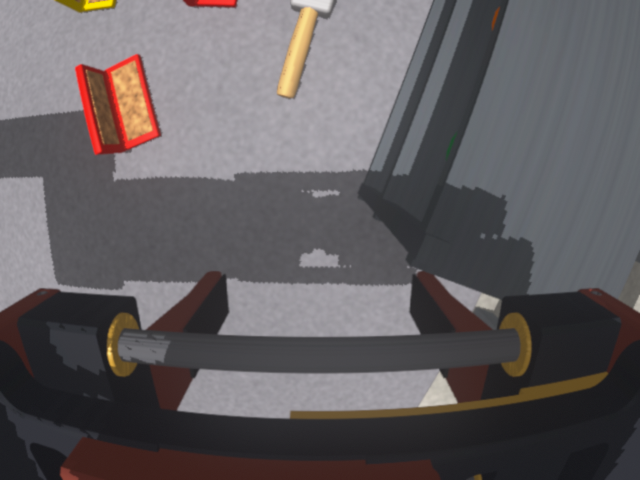

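```bash
cat >> h.py <<'E'
from scipy.optimize import minimize
def box(x0,x1,y0,y1,z0,z1): return np.array([[x,y,z] for x in(x0,x1) for y in (y0,y1) for z in (z0,z1)],float)
GUARD=[box(-50,50,-5,5,-28,28),box(-50,50,-51,5,-28,-18)]
def pose(P,p,z): # p=x,y,yaw
    c,s=np.cos(p[2]),np.sin(p[2]);return np.c_[p[0]+c*P[:,0]-s*P[:,1],p[1]+s*P[:,0]+c*P[:,1],P[:,2]+z]
def sil(n,c,p,z,S=3,off=(0,0),shape=None,model=GUARD):
    m=np.zeros(shape,np.uint8)
    for b in model:
        q=np.array([proj(n,P,c) for P in pose(b,p,z)]);q=((q-off+.5)*S-.5)
        cv2.fillConvexPoly(m,cv2.convexHull(np.round(q*16).astype(np.int32)),255,shift=4)
    return m
def fit(imgs,p0,z=28,thr=75,S=3,half=45):
    """imgs: {cam:(bgr,calib)}"""
    D=[]
    for n,(im,c) in imgs.items():
        u,v=proj(n,[p0[0],p0[1],z],c).astype(int);x0,y0=max(u-half,0),max(v-half,0)
        cr=cv2.resize(im[y0:v+half,x0:u+half],None,fx=S,fy=S,interpolation=cv2.INTER_CUBIC)
        h=cv2.cvtColor(cv2.GaussianBlur(cr,(0,0),2),cv2.COLOR_BGR2HSV);m=(h[...,1]>thr).astype(np.uint8)*255
        q=sil(n,c,p0,z,S,(x0,y0),m.shape);k,lab=cv2.connectedComponents(m)
        best=max(range(1,k),key=lambda i:((lab==i)&(q>0)).sum());m=np.where(lab==best,255,0).astype(np.uint8)
        D.append((n,c,m,(x0,y0)))
    def cost(p):
        s=0
        for n,c,m,o in D:
            q=sil(n,c,p,z,S,o,m.shape);s+=(q!=m).sum()/((q|m)>0).sum()
        return s/len(D)
    r=min((minimize(cost,[p0[0]+a,p0[1]+b,p0[2]],method="Nelder-Mead",options=dict(initial_simplex=np.array([p0[0]+a,p0[1]+b,p0[2]])+np.array([[0,0,0],[8,0,0],[0,8,0],[0,0,.15]]),maxiter=150)) for a,b in((0,0),(4,-4))),key=lambda r:r.fun)
    return r.x,r.fun
E
python3 - <<'E'
from h import *
T=cv2.imread("pics/top0.png");Sd=cv2.imread("pics/side0.png")
ct,cs=optics.calibration("top"),optics.calibration("side")
for k,(u,v),(u2,v2) in (("blue",(414,200),(455,203)),("yel",(397,268),(427,290)),("red",(457,258),(485,275)),("red2",(440,330),(478,342))):
    p=at("top",(u+u2)/2-5,v-0,28,ct)
    for nm,im in (("top",{"top":(T,ct)}),("side",{"side":(Sd,cs)}),("both",{"top":(T,ct),"side":(Sd,cs)})):
        p0=[*at("top",{"blue":430,"yel":405,"red":466,"red2":449}[k],{"blue":196,"yel":271,"red":258,"red2":334}[k],28,ct)[:2],.2 if k in("yel","red") else .55]
        print(k,nm,np.round(fit(im,p0)[0],3),round(fit(im,p0)[1],3))
C=lambda pts,z:print([np.round(at("top",230+a/3.2,115+b/3.2,z,ct)[:2],0).tolist() for a,b in pts])
# beds: top of wall outer/inner far corners , tag corners, floor
for n,p in (("red",[(95,293),(187,295),(190,468),(100,468)]),("yel",[(213,339),(302,335),(319,508),(228,513)]),("blue",[(332,336),(420,335),(433,508),(342,512)])):
    print(n);C(p[:1]+p[3:],24);C(p[1:3],6)
print("tray",[np.round(at("top",a,b,16,ct)[:2],0).tolist() for a,b in [(147,212),(240,216),(236,287),(142,281)]])
print("knob",at("top",230+244/3.2,115+218/3.2,50,ct), "pod",[at("top",230+a/3.2,115+b/3.2,78,ct)[:2] for a,b in((152,180),(308,155),(128,38),(296,12))])
print(R.from_rotvec(get_obs()["orientation"]).as_matrix().round(3),ctrl.pinch_z)
E
```

```text
blue top [ 5.91382e+02 -2.86409e+02  5.67000e-01] 0.551
blue side [ 5.91489e+02 -2.86239e+02  5.25000e-01] 0.107
blue both [ 5.91221e+02 -2.86762e+02  5.82000e-01] 0.33
yel top [ 4.07997e+02 -2.14628e+02  2.45000e-01] 0.025
yel side [ 4.08182e+02 -2.14267e+02  2.34000e-01] 0.037
yel both [ 4.07888e+02 -2.14758e+02  2.47000e-01] 0.033
red top [ 4.39423e+02 -3.64957e+02  2.03000e-01] 0.041
red side [ 4.39162e+02 -3.64996e+02  1.84000e-01] 0.055
red both [ 4.39275e+02 -3.64978e+02  1.87000e-01] 0.049
red2 top [ 253.276 -324.885    0.636] 0.025
red2 side [ 252.304 -323.608    0.621] 0.06
red2 both [ 252.948 -324.627    0.634] 0.051
red
[[575.0, 130.0], [441.0, 127.0]]
[[576.0, 60.0], [441.0, 60.0]]
yel
[[539.0, 40.0], [406.0, 31.0]]
[[543.0, -28.0], [409.0, -39.0]]
blue
[[539.0, -51.0], [405.0, -56.0]]
[[541.0, -120.0], [407.0, -127.0]]
tray [[568.0, 408.0], [554.0, 180.0], [380.0, 190.0], [398.0, 419.0]]
knob [626.66070385  14.92277535  50.        ] pod [array([650.46234654,  82.19776219]), array([667.47888833, -33.31657864]), array([758.05225832,  98.94247501]), array([776.02127684, -26.37149588])]
[[ 0.936  0.351 -0.   ]
 [ 0.351 -0.936  0.001]
 [ 0.    -0.001 -1.   ]] -18.700000000000003
```

Candidates for red: (471,257) and (456,331) in the top view. The first is about 571 mm from the base and the second about 411 mm, so the right one is (471,257), confirmed in the crop. I'll go for it now.

```bash
cat >> h.py <<'E'
def to(x,y,z,yaw,start=None):
    """delta in tool axes from pose (default measured) to target; start=(x,y,z,yaw)"""
    if start is None:
        o=get_obs();M=R.from_rotvec(o["orientation"]).as_matrix();p=o["ee_pos"]
    else:
        p=np.array(start[:3]);M=(R.from_euler("z",start[3])*R.from_euler("x",np.pi)).as_matrix()
    G=(R.from_euler("z",yaw)*R.from_euler("x",np.pi)).as_matrix()
    print("tr",(M.T@(np.array([x,y,z])-p)).round(1).tolist(),"rot",R.from_matrix(M.T@G).as_rotvec().round(3).tolist())
E
python3 - <<'E'
from h import *
to(439.3,-365,120,.187)
E
```

```text
tr [283.1, -128.4, 102.2] rot [-0.001, 0.0, 0.172]
```

```bash
python3 -m jog '{"delta_rot":[[0,0,0.1],[0,0,0.172],[0,0,0.172],[0,0,0.172],[0,0,0.172]],"translation":[[45,-20,16],[90,-40,32],[135,-60,48],[180,-80,65],[225,-102,81]],"hand":[1,1,1,1,1]}'
python3 -m jog '{"delta_rot":[[0,0,0],[0,0,0],[0,0,0],[0,0,0]],"translation":[[40,-26,20],[62,-16,21],[62,-16,21],[62,-16,21]],"hand":[1,1,1,1]}'
python3 - <<'E'
from h import *
to(439.3,-365,120,.187)
cv2.imwrite("pics/w1.png",optics.get_image("wrist")[:,:,::-1])
E
```

```text
t: 0.65
ee_pos: [388.8, -416.1, 144.1]
orientation: [-3.128, -0.292, -0.0]
ft_force: [0.6, -0.2, 0.1]
width: 87.8
t: 1.05
ee_pos: [445.6, -390.2, 123.5]
orientation: [-3.127, -0.294, 0.001]
ft_force: [-0.3, 0.4, 0.2]
width: 88.1
tr [-1.4, -25.9, 3.5] rot [-0.0, 0.001, 0.001]
```

View pics/w1.png

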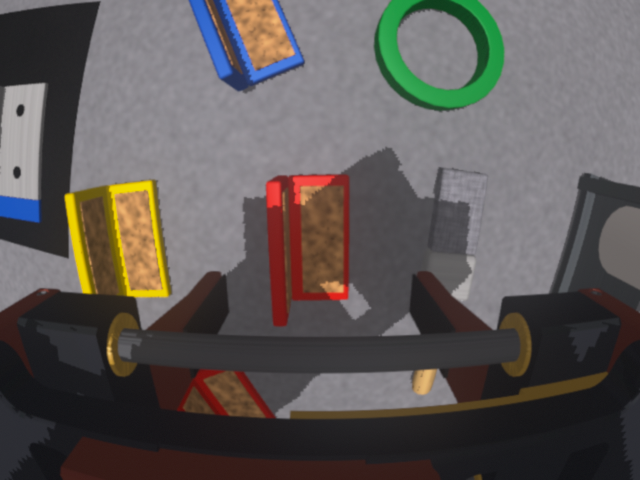

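Run:
```python
from h import *
c=optics.calibration("wrist")
a=at("wrist",277,182,56,c);b=at("wrist",280,322,56,c)
print(a,b,(a+b)/2,np.arctan2(*(a-b)[1::-1]), np.linalg.norm(a-b))
to(439.3,-365,25,.187)
```

```text
[ 486.00891761 -355.65489366   56.        ] [ 392.85646455 -372.5405161    56.        ] [ 439.43269108 -364.09770488   56.        ] 0.17932153311130192 94.67050098554671
tr [-0.7, -26.0, 98.7] rot [-0.0, 0.001, -0.0]
```

```bash
python3 -m jog '{"delta_rot":[[0,0,0],[0,0,0],[0,0,0],[0,0,0],[0,0,0]],"translation":[[-1,-26,5],[-1,-26,45],[-1,-26,85],[-1,-26,98],[-1,-26,98]],"hand":[0.2,0,0,0,0]}'
python3 -m jog '{"delta_rot":[[0,0,0],[0,0,0],[0,0,0],[0,0,0],[0,0,0]],"translation":[[0,0,0],[0,0,0],[0,0,0],[0,0,0],[0,0,0]],"hand":[-1,-1,-1,-1,-1]}'
python3 -m jog '{"delta_rot":[[0,0,0],[0,0,0],[0,0,0],[0,0,0],[0,0,0]],"translation":[[0,0,-15],[0,0,-50],[0,0,-90],[0,0,-110],[0,0,-110]],"hand":[-1,-1,-1,-1,-1]}'
python3 - <<'E'
from h import *
print(get_obs()["ee_pos"],get_obs()["ft_force"])
to(520,100,136,0)
E
```

```text
t: 1.6
ee_pos: [437.9, -364.6, 24.4]
orientation: [-3.125, -0.29, 0.004]
ft_force: [-0.0, -0.1, 0.9]
width: 50.9
t: 2.1
ee_pos: [440.2, -365.0, 26.4]
orientation: [3.127, 0.293, 0.001]
ft_force: [0.1, 1.9, 1.9]
width: 11.4
t: 2.6
ee_pos: [441.7, -366.4, 139.7]
orientation: [3.123, 0.293, 0.007]
ft_force: [0.5, -0.6, -2.1]
width: 9.6
[ 441.65781265 -366.38409207  139.68141284] [ 0.47325145 -0.59794935 -2.12244469]
tr [163.6, -443.7, 2.0] rot [0.005, -0.005, 0.187]
```

```bash
python3 -m jog '{"delta_rot":[[0,0,0.05],[0,0,0.1],[0,0,0.15],[0,0,0.187],[0,0,0.187]],"translation":[[6,-45,0],[12,-90,0],[19,-135,0],[25,-180,0],[31,-225,0]],"hand":[-1,-1,-1,-1,-1]}'
python3 -m jog '{"delta_rot":[[0,0,0],[0,0,0],[0,0,0],[0,0,0],[0,0,0]],"translation":[[-3,-45,0],[-6,-90,0],[-8,-135,0],[-11,-180,0],[-12,-200,0]],"hand":[-1,-1,-1,-1,-1]}'
python3 -m jog '{"delta_rot":[[0,0,0],[0,0,0]],"translation":[[0,0,0],[0,0,0]],"hand":[-1,-1]}'
python3 - <<'E'
from h import *
o=get_obs();print(o["ee_pos"],o["width"]);to(420,60,140,0)
np.save("w2.npy",optics.calibration("wrist"),allow_pickle=True)
cv2.imwrite("pics/w2.png",optics.get_image("wrist")[:,:,::-1])
E
```

```text
t: 3.1
ee_pos: [427.3, -136.2, 134.9]
orientation: [-3.141, 0.003, 0.003]
ft_force: [1.2, -0.3, -2.0]
width: 9.8
t: 3.6
ee_pos: [415.1, 64.5, 135.0]
orientation: [-3.141, -0.003, 0.003]
ft_force: [-0.5, -0.0, -1.9]
width: 9.4
t: 3.8
ee_pos: [416.0, 61.8, 135.2]
orientation: [3.141, 0.002, -0.002]
ft_force: [0.2, -1.5, -1.6]
width: 9.8
[415.97300653  61.84780474 135.18229037] 9.790110001813582
tr [4.0, 1.9, -4.8] rot [0.0, 0.001, 0.001]
```

View pics/w2.png

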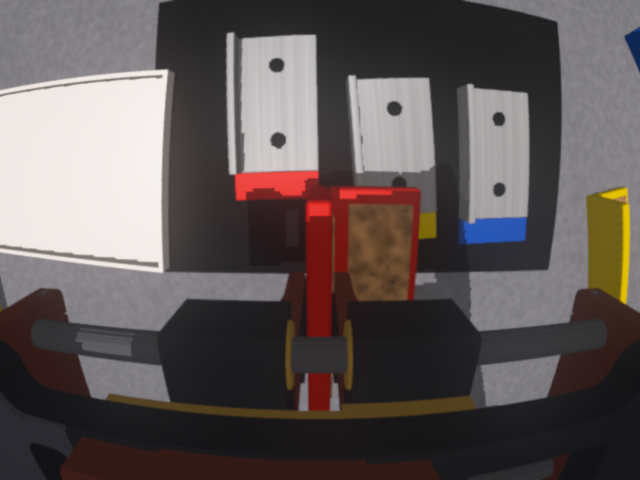

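Run:
```python
import cv2
a=cv2.imread("pics/w2.png")
c=lambda x0,x1,y0,y1:cv2.resize(a[y0:y1,x0:x1],None,fx=5,fy=5,interpolation=cv2.INTER_CUBIC)
import numpy as np
# strips: far ends & near ends of three beds
r=[np.hstack([c(215,270,20,55),c(300,330,20,55),c(340,400,65,100)]),np.hstack([c(215,270,150,205),c(300,330,150,205),c(340,400,150,205)])]
s=np.hstack([c(425,445,70,100),c(450,505,70,100),c(515,540,70,100)]); s2=np.hstack([c(425,445,150,180),c(450,505,205,235),c(515,540,205,235)])
W=780
pad=lambda i:cv2.copyMakeBorder(i[:, :W],0,4,0,max(0,W-i.shape[1]),cv2.BORDER_CONSTANT,value=(255,0,255))
r=np.vstack([pad(i) for i in r]);print(r.shape)
cv2.imwrite("pics/c3.png",r)
```

```text
(458, 780, 3)
```

View pics/c3.png

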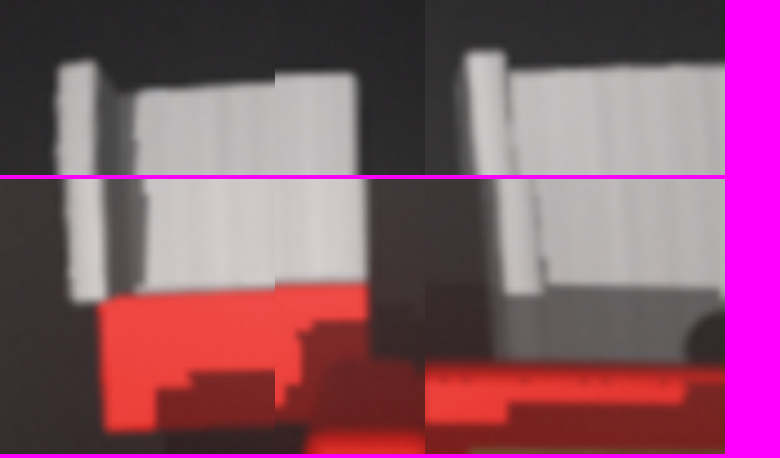

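Run:
```python
from h import *
c=np.load("w2.npy",allow_pickle=True).item()
A=lambda u,v,z:at("wrist",u,v,z,c)[:2]
fo,fi,no,ni=A(226.6,32.6,24),A(234.4,32.3,24),A(229,174,24),A(236,173.7,24)
fr,nr=A(316,34.6,6),A(318.4,171,6)
print("wall",fo,fi,no,ni,"floorR",fr,nr)
yaw=[np.arctan2(*(a-b)[1::-1]) for a,b in((fo,no),(fi,ni),(fr,nr))];print("yaw",yaw,np.linalg.norm(fi-ni),np.linalg.norm(fr-nr))
y=yaw[2];
m=(fi+ni)/2;print("wall mid inner",m, "seat",m+5*np.array([np.sin(y),-np.cos(y)]))
print("yellow wall inner far",A(356,75.4,24),"right far",A(430,78,6))
print("blue wall inner far",A(473.5,86,24),"far R",A(528,93,6),"near R",A(526,217,6))
```

```text
wall [574.20661192 131.50744722] [573.91771072 125.48803454] [465.4230032  129.31059523] [465.50829101 123.92577705] floorR [575.19618707  64.96614229] [465.75799922  62.85797577]
yaw [np.float64(0.020191952127868305), np.float64(0.014409719777848485), np.float64(0.019261154167733843)] 108.42067575427137 109.4584913380076
wall mid inner [519.71300086 124.7069058 ] seat [519.80930068 119.70783325]
yellow wall inner far [537.98293945  35.78007151] right far [543.22001495 -25.50099123]
blue wall inner far [536.79859288 -55.68698802] far R [ 541.32462573 -117.17814986] near R [ 432.02157544 -121.05532472]
```

```bash
python3 -m jog '{"delta_rot":[[0,0,-0.018],[0,0,-0.018],[0,0,-0.018],[0,0,-0.018],[0,0,-0.018]],"translation":[[40,-20,0],[80,-40,20],[105,-51,50],[105,-51,65],[105,-51,65]],"hand":[-1,-1,-1,-1,-1]}'
python3 -m jog '{"delta_rot":[[0,0,0],[0,0,0],[0,0,0]],"translation":[[0,0,10],[0,0,25],[0,0,25]],"hand":[-1,-1,-1]}'
python3 - <<'E'
from h import *
o=get_obs();print(o["ee_pos"],o["ft_force"]);to(520.9,113,35,.018)
E
```

```text
t: 4.35
ee_pos: [520.3, 111.2, 68.1]
orientation: [3.14, 0.025, -0.008]
ft_force: [-0.9, -0.1, -1.3]
width: 10.0
t: 4.65
ee_pos: [520.3, 112.1, 44.5]
orientation: [3.141, 0.027, -0.004]
ft_force: [-0.6, 0.1, -1.8]
width: 10.0
[520.29167295 112.10157552  44.47016697] [-0.63760314  0.08433131 -1.82318359]
tr [0.6, -0.9, 9.5] rot [0.0, 0.002, -0.001]
```

```bash
python3 -m jog '{"delta_rot":[[0,0,0],[0,0,0],[0,0,0]],"translation":[[0,0,7],[0,0,11],[0,0,11]],"hand":[-1,-1,-1]}'
python3 -m jog '{"delta_rot":[[0,0,0],[0,0,0],[0,0,0]],"translation":[[0,-3,0],[0,-6,0],[0,-6,0]],"hand":[-1,-1,-1]}'
python3 -m jog '{"delta_rot":[[0,0,0],[0,0,0]],"translation":[[0,-2,0],[0,-2,0]],"hand":[-1,-1]}'
```

```text
t: 4.95
ee_pos: [521.4, 112.8, 34.4]
orientation: [3.141, 0.028, -0.001]
ft_force: [0.2, -0.3, -2.7]
width: 9.9
t: 5.25
ee_pos: [521.7, 119.3, 35.0]
orientation: [-3.141, -0.029, -0.001]
ft_force: [0.9, -0.2, -1.4]
width: 10.0
t: 5.45
ee_pos: [521.7, 119.6, 35.0]
orientation: [3.139, 0.03, 0.0]
ft_force: [2.0, -10.6, 1.4]
width: 9.9
```

```bash
python3 -m jog '{"delta_rot":[[0,0,0],[0,0,0],[0,0,0]],"translation":[[0,0.5,2],[0,0.5,3],[0,0.5,3]],"hand":[-1,-1,-1]}'
```

```text
t: 5.75
ee_pos: [521.8, 119.5, 32.8]
orientation: [3.14, 0.029, 0.001]
ft_force: [-1.9, -6.1, 10.1]
width: 9.9
```

```bash
python3 -m jog '{"delta_rot":[[0,0,0],[0,0,0],[0,0,0],[0,0,0],[0,0,0]],"translation":[[0,0,0],[0,0,0],[0,0,0],[0,0,0],[0,0,-15]],"hand":[-0.3,-0.3,-0.3,-0.3,-0.3]}'
python3 -m jog '{"delta_rot":[[0,0,0],[0,0,0],[0,0,0],[0,0,0],[0,0,0]],"translation":[[0,0,-30],[0,10,-75],[-20,50,-100],[-40,95,-110],[-60,140,-110]],"hand":[-0.3,-0.3,0,0,0]}'
python3 - <<'E'
from h import *
for n in("top","side"): cv2.imwrite(f"pics/{n}1.png",optics.get_image(n)[:,:,::-1])
im={n:(cv2.imread(f"pics/{n}1.png"),optics.calibration(n)) for n in("top","side")}
for k,p0,z in (("red",[520,119.7,.018],34),("yel",[408,-214.6,.24],28),("blue",[591.5,-286,.53],28)):
    for n in im: 
        try: print(k,n,*fit({n:im[n]},p0,z))
        except Exception as e: print(k,n,e)
to(408,-214.6,100,.242)
E
```

```text
t: 6.25
ee_pos: [520.1, 120.2, 45.7]
orientation: [3.141, 0.028, -0.006]
ft_force: [0.7, 0.4, -0.9]
width: 30.9
t: 6.75
ee_pos: [465.0, -21.1, 159.6]
orientation: [3.141, 0.031, 0.008]
ft_force: [-0.1, -1.0, 0.5]
width: 44.0
red top [ 5.22349234e+02  1.21040230e+02 -1.51939345e-02] 0.1435940625328982
red side [ 5.22535096e+02  1.14324094e+02 -3.18667297e-03] 0.15614886731391586
yel top [ 4.08134879e+02 -2.14516711e+02  2.41590416e-01] 0.026706560283687942
yel side [ 4.08313172e+02 -2.14107630e+02  2.12167984e-01] 0.0364963503649635
blue top [ 5.90335751e+02 -2.85969584e+02  5.79260709e-01] 0.5525103638876094
blue side [ 5.94441358e+02 -2.84009259e+02  4.75428241e-01] 0.3555926544240401
tr [-56.5, 190.1, 58.2] rot [0.001, 0.0, -0.229]
```

View pics/side1.png

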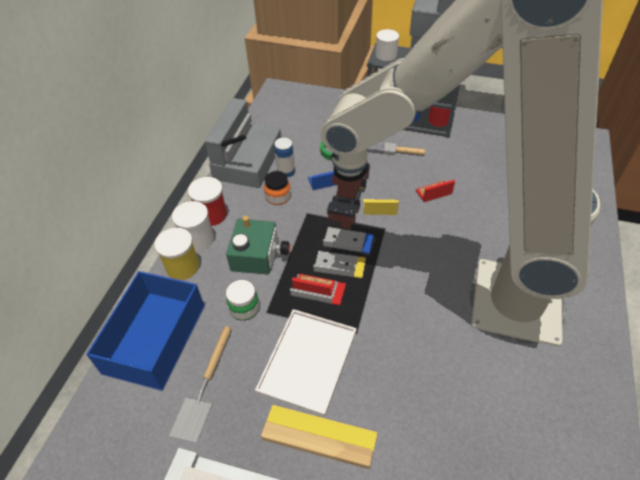

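```bash
python3 -m jog '{"delta_rot":[[0,0,-0.1],[0,0,-0.2],[0,0,-0.229],[0,0,-0.229],[0,0,-0.229]],"translation":[[-14,45,0],[-28,90,10],[-42,135,30],[-56,180,50],[-56.5,190,58]],"hand":[0.2,0.2,0.2,0.2,0.2]}'
python3 -m jog '{"delta_rot":[[0,0,0],[0,0,0],[0,0,0]],"translation":[[0,0,0],[0,0,20],[0,0,20]],"hand":[0.2,0.2,0.2]}'
python3 - <<'E'
from h import *
to(408,-214.5,25,.242)
E
```

```text
t: 7.35
ee_pos: [410.2, -213.5, 98.2]
orientation: [-3.118, -0.382, 0.001]
ft_force: [-0.2, 0.1, -0.3]
width: 52.7
t: 7.65
ee_pos: [411.0, -209.3, 78.2]
orientation: [-3.116, -0.388, 0.003]
ft_force: [-0.4, -0.0, -0.2]
width: 52.6
tr [-4.1, 4.4, 53.2] rot [-0.002, 0.002, 0.006]
```

```bash
python3 -m jog '{"delta_rot":[[0,0,0.005],[0,0,0.005],[0,0,0.005],[0,0,0.005]],"translation":[[-4,4,5],[-4,4,35],[-4,4,53],[-4,4,53]],"hand":[0.2,0.2,0.2,0.2]}'
python3 -m jog '{"delta_rot":[[0,0,0],[0,0,0],[0,0,0],[0,0,0],[0,0,0]],"translation":[[0,0,0],[0,0,0],[0,0,0],[0,0,0],[0,0,0]],"hand":[-1,-1,-1,-1,-1]}'
python3 -m jog '{"delta_rot":[[0,0,0],[0,0,0],[0,0,0],[0,0,0],[0,0,0]],"translation":[[0,0,-15],[0,0,-50],[0,0,-90],[0,0,-110],[0,0,-110]],"hand":[-1,-1,-1,-1,-1]}'
python3 - <<'E'
from h import *
to(400,-110,140,0)
E
```

```text
t: 8.05
ee_pos: [407.6, -214.9, 24.8]
orientation: [-3.117, -0.38, 0.003]
ft_force: [0.7, 0.6, 0.2]
width: 52.6
t: 8.55
ee_pos: [408.5, -216.1, 26.2]
orientation: [3.118, 0.379, 0.001]
ft_force: [-1.3, 1.2, 0.4]
width: 16.0
t: 9.05
ee_pos: [409.8, -216.8, 138.3]
orientation: [3.115, 0.378, 0.007]
ft_force: [0.4, -0.5, -1.5]
width: 9.8
tr [16.1, -106.1, -2.1] rot [0.003, -0.005, 0.242]
```

```bash
python3 -m jog '{"delta_rot":[[0,0,0.1],[0,0,0.2],[0,0,0.242],[0,0,0.242],[0,0,0.242]],"translation":[[0,-40,0],[0,-80,0],[-1,-120,0],[-1,-162,0],[-1,-162,0]],"hand":[-1,-1,-1,-1,-1]}'
python3 -m jog '{"delta_rot":[[0,0,0],[0,0,0]],"translation":[[0,0,0],[0,0,0]],"hand":[-1,-1]}'
python3 - <<'E'
from h import *
o=get_obs();print(o["ee_pos"],o["width"])
np.save("w3.npy",optics.calibration("wrist"),allow_pickle=True)
im=optics.get_image("wrist")[:,:,::-1];cv2.imwrite("pics/w3.png",im)
cv2.imwrite("pics/c4.png",cv2.resize(im[0:300,130:530],None,fx=2,fy=2,interpolation=cv2.INTER_CUBIC))
E
```

```text
t: 9.55
ee_pos: [364.9, -55.4, 134.1]
orientation: [-3.14, -0.006, 0.008]
ft_force: [-0.3, 1.6, -1.0]
width: 9.6
t: 9.75
ee_pos: [368.7, -59.4, 135.3]
orientation: [3.142, -0.001, -0.0]
ft_force: [-0.5, -0.1, -0.2]
width: 10.0
[368.74879466 -59.3943112  135.26617307] 10.005758943068434
```

View pics/c4.png

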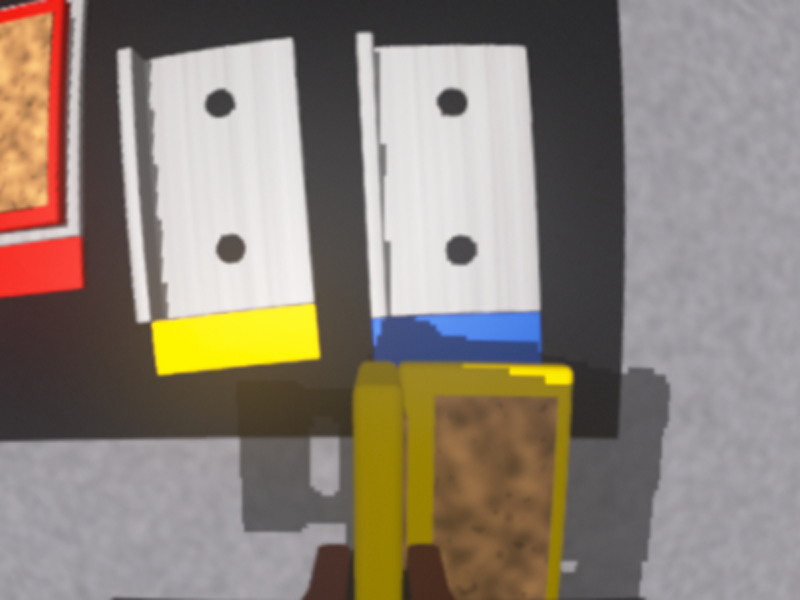

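Run:
```python
from h import *
c=np.load("w3.npy",allow_pickle=True).item()
A=lambda u,v,z:at("wrist",130+u/2,v/2,z,c)[:2]
for k,fi,ni,fr,nr in (("yel",(131,49),(150,321),(294,38),(315,303)),("blue",(373,34),(384,316),(526,46),(540,311))):
    fi,ni,fr,nr=A(*fi,24),A(*ni,24),A(*fr,6),A(*nr,6)
    ys=[np.arctan2(*(a-b)[1::-1]) for a,b in((fi,ni),(fr,nr))];y=np.mean(ys);n=np.array([np.sin(y),-np.cos(y)])
    m=(fi+ni)/2;print(k,fi,ni,fr,nr,"yaws",np.round(ys,4),"w",((fr+nr)/2-m)@n,"mid",m,(fr+nr)/2,"seat",((fr+nr)/2-n*56+m+5*n)/2)
# guard: front end top corners of upright, height check: front top edge of upright; camera-ray at x plane
o=get_obs()["ee_pos"]
for u,v in((356,370),(403,370)):
    p0,d=ray("wrist",130+u/2,v/2,c); s=(o[0]+50-p0[0])/d[0]; print(p0+s*d-o)
```

```text
yel [536.93209691  35.15316697] [429.21360754  26.53952242] [542.52951724 -25.83934797] [434.01771067 -34.49918169] yaws [0.0798 0.0796] w 61.23599088235504 mid [483.07285223  30.84634469] [488.27361395 -30.16926483] seat [483.6426364   25.75756189]
blue [536.81547709 -56.99896659] [429.16967096 -61.05370092] [ 540.71829254 -117.52557751] [ 431.84494874 -122.58484737] yaws [0.0376 0.0464] w 61.113189352083765 mid [482.99257403 -59.02633375] [ 486.28162064 -120.05521244] seat [483.56532326 -64.06330658]
[ 50.           6.0146425  -10.07126353]
[ 50.          -4.79923944 -10.13717334]
```

```bash
python3 -m jog '{"delta_rot":[[0,0,-0.08],[0,0,-0.08],[0,0,-0.08],[0,0,-0.08],[0,0,-0.08]],"translation":[[30,-20,0],[60,-40,0],[95,-64,20],[116,-78,45],[116,-78,65]],"hand":[-1,-1,-1,-1,-1]}'
python3 -m jog '{"delta_rot":[[0,0,0],[0,0,0],[0,0,0]],"translation":[[0,0,10],[0,0,18],[0,0,18]],"hand":[-1,-1,-1]}'
python3 - <<'E'
from h import *
o=get_obs();print(o["ee_pos"],o["ft_force"]);to(484.8,19,45,.08)
E
```

```text
t: 10.3
ee_pos: [488.7, 19.4, 69.6]
orientation: [-3.139, -0.125, -0.006]
ft_force: [-0.8, -1.0, -1.7]
width: 10.1
t: 10.6
ee_pos: [483.7, 18.3, 52.0]
orientation: [-3.139, -0.123, 0.003]
ft_force: [-0.1, -0.2, -2.2]
width: 10.0
[483.68526915  18.25621995  52.03194326] [-0.05959058 -0.16204345 -2.24177524]
tr [1.2, -0.7, 7.0] rot [-0.0, 0.002, -0.002]
```

```bash
for i in 1; do python3 -m jog '{"delta_rot":[[0,0,0],[0,0,0]],"translation":[[1,-0.5,4],[1,-0.5,6]],"hand":[-1,-1]}'; python3 -m jog '{"delta_rot":[[0,0,0],[0,0,0]],"translation":[[0,0,2],[0,0,3]],"hand":[-1,-1]}';python3 -m jog '{"delta_rot":[[0,0,0],[0,0,0]],"translation":[[0,0,2],[0,0,3]],"hand":[-1,-1]}'; done
```

```text
t: 10.8
ee_pos: [486.0, 19.4, 47.3]
orientation: [3.139, 0.124, 0.002]
ft_force: [-0.7, 1.1, -1.6]
width: 9.8
t: 11.0
ee_pos: [485.6, 19.7, 44.0]
orientation: [3.139, 0.125, 0.001]
ft_force: [0.8, -0.1, -1.7]
width: 9.8
t: 11.2
ee_pos: [485.9, 19.8, 42.2]
orientation: [-3.139, -0.125, -0.001]
ft_force: [-8.7, 0.5, 35.3]
width: 9.8
```

```bash
python3 -m jog '{"delta_rot":[[0,0,0],[0,0,0]],"translation":[[-1,0,-2.5],[-1,0,-2.5]],"hand":[-1,-1]}'; python3 -m jog '{"delta_rot":[[0,0,0],[0,0,0]],"translation":[[0,-3,0],[0,-4.5,0]],"hand":[-1,-1]}'; python3 -m jog '{"delta_rot":[[0,0,0],[0,0,0]],"translation":[[0,-1,0],[0,-1,0]],"hand":[-1,-1]}'
```

```text
t: 11.4
ee_pos: [484.7, 19.7, 43.6]
orientation: [3.139, 0.126, 0.001]
ft_force: [-0.1, -0.0, -2.4]
width: 9.1
t: 11.6
ee_pos: [483.9, 24.3, 43.0]
orientation: [-3.139, -0.125, 0.001]
ft_force: [-0.2, -0.1, -1.3]
width: 10.1
t: 11.8
ee_pos: [483.9, 25.3, 43.1]
orientation: [-3.139, -0.126, 0.001]
ft_force: [-0.2, 0.3, -2.5]
width: 9.6
```

```bash
python3 -m jog '{"delta_rot":[[0,0,0],[0,0,0]],"translation":[[0,-1,0],[0,-1,0]],"hand":[-1,-1]}'
```

```text
t: 12.0
ee_pos: [483.9, 25.7, 43.1]
orientation: [3.138, 0.126, -0.0]
ft_force: [0.0, -3.8, -3.1]
width: 9.8
```

```bash
python3 -m jog '{"delta_rot":[[0,0,0],[0,0,0]],"translation":[[0,-0.5,0],[0,-0.5,0]],"hand":[-1,-1]}';python3 -m jog '{"delta_rot":[[0,0,0],[0,0,0]],"translation":[[0,0,1.3],[0,0,1.3]],"hand":[-1,-1]}'
```

```text
t: 12.2
ee_pos: [483.9, 25.8, 43.1]
orientation: [3.138, 0.126, -0.0]
ft_force: [0.7, -7.7, -3.2]
width: 9.9
t: 12.4
ee_pos: [484.1, 25.8, 42.3]
orientation: [3.138, 0.126, 0.0]
ft_force: [-0.5, -6.7, 2.5]
width: 9.4
```

```bash
python3 -m jog '{"delta_rot":[[0,0,0],[0,0,0],[0,0,0],[0,0,0],[0,0,0]],"translation":[[0,0,0],[0,0,0],[0,0,0],[0,0,0],[0,0,-15]],"hand":[-0.3,-0.3,-0.3,-0.3,-0.3]}'
python3 -m jog '{"delta_rot":[[0,0,0],[0,0,0],[0,0,-0.1],[0,0,-0.2],[0,0,-0.3]],"translation":[[0,0,-30],[0,10,-75],[0,50,-100],[0,95,-110],[0,140,-110]],"hand":[-0.3,-0.3,0,0,0]}'
python3 - <<'E'
from h import *
to(510,-290,160,.5)
for n in("top","side"): cv2.imwrite(f"pics/{n}2.png",optics.get_image(n)[:,:,::-1])
im={n:(cv2.imread(f"pics/{n}2.png"),optics.calibration(n)) for n in("top","side")}
for n in im: print(fit({n:im[n]},[591,-286,.54],28,half=33,thr=90))
E
```

```text
t: 12.9
ee_pos: [482.6, 26.7, 55.8]
orientation: [-3.139, -0.125, 0.005]
ft_force: [-0.8, -0.1, 0.0]
width: 30.8
t: 13.4
ee_pos: [496.4, -114.4, 169.2]
orientation: [3.082, 0.601, 0.006]
ft_force: [0.8, 0.3, -0.6]
width: 43.9
tr [-53.4, 167.9, 9.4] rot [0.003, -0.003, -0.115]
(array([ 5.98997152e+02, -2.89240536e+02,  5.66942887e-01]), np.float64(0.6863040705091036))
(array([ 6.04703771e+02, -2.77439362e+02,  3.59245383e-01]), np.float64(0.3590233545647558))
```

```bash
python3 -m jog '{"delta_rot":[[0,0,-0.06],[0,0,-0.115],[0,0,-0.115],[0,0,-0.115],[0,0,-0.115]],"translation":[[-13,42,0],[-26,84,5],[-40,126,9],[-53,168,9],[-53,168,9]],"hand":[0.2,0.2,0.2,0.2,0.2]}'
python3 -m jog '{"delta_rot":[[0,0,0],[0,0,0]],"translation":[[0,0,0],[0,0,0]],"hand":[0.2,0.2]}'
python3 - <<'E'
from h import *
c=optics.calibration("wrist");np.save("w4.npy",c,allow_pickle=True)
im=np.ascontiguousarray(optics.get_image("wrist")[:,:,::-1]);cv2.imwrite("pics/w4.png",im)
for h,t in((100,90),(120,110)): print(fit({"wrist":(im,c)},[591,-286,.55],28,thr=t,half=h,S=1))
print(get_obs()["ee_pos"])
E
```

```text
t: 14.0
ee_pos: [508.8, -292.4, 157.7]
orientation: [3.046, 0.762, 0.001]
ft_force: [0.2, -0.3, -0.4]
width: 52.6
t: 14.2
ee_pos: [507.7, -287.0, 157.5]
orientation: [-3.044, -0.77, 0.001]
ft_force: [-0.3, 0.5, 1.0]
width: 52.5
(array([ 5.89858469e+02, -2.84123495e+02,  5.54126364e-01]), np.float64(0.5555289038138642))
(array([ 5.89689080e+02, -2.85155135e+02,  5.53111022e-01]), np.float64(0.6214105490808602))
[ 507.85304164 -286.88937297  157.68196144]
```

View pics/w4.png

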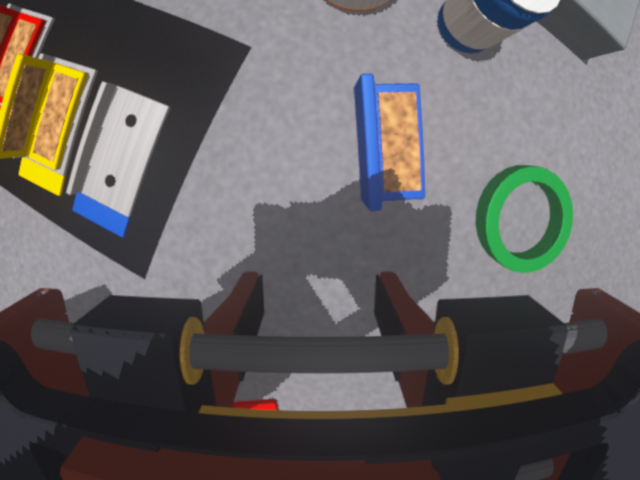

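```bash
sed -i 's/^        q=sil(n,c,p0,z,S,(x0,y0),m.shape);k,lab/        m=cv2.morphologyEx(m,cv2.MORPH_CLOSE,np.ones((5*S,5*S),np.uint8))\n&/' h.py
python3 - <<'E'
from h import *
c=np.load("w4.npy",allow_pickle=True).item();im=cv2.imread("pics/w4.png")
a,b=at("wrist",367,76,56,c),at("wrist",375,207,56,c);print(a,b,(a+b)/2,np.arctan2(*(a-b)[1::-1]))
p,e=fit({"wrist":(im,c)},[591,-286,.55],28,thr=90,half=100,S=1);print(p,e)
for n in("top","side"): print(fit({n:(cv2.imread(f"pics/{n}0.png"),optics.calibration(n))},[591,-286,.54],28))
to(p[0],p[1],70,p[2])
E
```

```text
[ 629.18462293 -258.86249474   56.        ] [ 549.69666388 -309.41412133   56.        ] [ 589.44064341 -284.13830804   56.        ] 0.5664460285315535
[ 5.90272612e+02 -2.84823272e+02  5.53837201e-01] 0.08383377372087437
(array([ 5.91427240e+02, -2.86326302e+02,  5.66059009e-01]), np.float64(0.1437817845584836))
(array([ 5.91372588e+02, -2.85871286e+02,  5.39140211e-01]), np.float64(0.10504463358937098))
tr [73.5, 37.5, 87.6] rot [-0.001, 0.0, -0.058]
```

```bash
python3 -m jog '{"delta_rot":[[0,0,-0.06],[0,0,-0.06],[0,0,-0.06],[0,0,-0.06]],"translation":[[40,20,40],[73.5,37.5,70],[73.5,37.5,87],[73.5,37.5,87]],"hand":[0,0,0,0]}'
python3 - <<'E'
from h import *
to(590.7,-285.2,25.5,.556)
E
```

```text
t: 14.65
ee_pos: [589.7, -283.7, 67.6]
orientation: [-3.016, -0.863, 0.007]
ft_force: [-0.1, -0.9, 0.1]
width: 43.9
tr [0.2, 2.0, 42.1] rot [-0.005, 0.003, 0.002]
```

```bash
python3 -m jog '{"delta_rot":[[0,0,0],[0,0,0],[0,0,0],[0,0,0]],"translation":[[0,1.5,20],[0,1.5,42],[0,1.5,43],[0,1.5,43]],"hand":[0,0,0,0]}'
python3 -m jog '{"delta_rot":[[0,0,0],[0,0,0],[0,0,0],[0,0,0],[0,0,0]],"translation":[[0,0,0],[0,0,0],[0,0,0],[0,0,0],[0,0,0]],"hand":[-1,-1,-1,-1,-1]}'
python3 -m jog '{"delta_rot":[[0,0,0],[0,0,0],[0,0,0]],"translation":[[0,0,0],[0,0,0],[0,0,0]],"hand":[-1,-1,-1]}'
python3 -m jog '{"delta_rot":[[0,0,0],[0,0,0],[0,0,0],[0,0,0],[0,0,0]],"translation":[[0,0,-15],[0,0,-50],[0,0,-90],[0,0,-110],[0,0,-110]],"hand":[-1,-1,-1,-1,-1]}'
python3 - <<'E'
from h import *
to(485,-71,130,.042)
E
```

```text
t: 15.05
ee_pos: [591.1, -287.5, 29.0]
orientation: [-3.021, -0.861, 0.0]
ft_force: [-0.1, -1.4, 0.0]
width: 44.2
t: 15.55
ee_pos: [591.4, -288.0, 28.3]
orientation: [3.021, 0.86, 0.0]
ft_force: [-1.4, 1.7, 4.1]
width: 9.8
t: 15.85
ee_pos: [591.4, -288.1, 28.3]
orientation: [3.022, 0.86, 0.0]
ft_force: [-1.7, 1.0, 5.3]
width: 10.1
t: 16.35
ee_pos: [593.6, -289.2, 142.2]
orientation: [3.017, 0.859, 0.008]
ft_force: [-0.9, 0.1, -1.1]
width: 9.6
tr [22.6, -242.7, 10.8] rot [0.005, -0.005, 0.513]
```

```bash
python3 -m jog '{"delta_rot":[[0,0,0.12],[0,0,0.24],[0,0,0.36],[0,0,0.48],[0,0,0.513]],"translation":[[4,-45,0],[8,-90,0],[12,-135,0],[16,-180,0],[21,-225,0]],"hand":[-1,-1,-1,-1,-1]}'
python3 -m jog '{"delta_rot":[[0,0,0],[0,0,0]],"translation":[[0,0,0],[0,0,0]],"hand":[-1,-1]}'
python3 - <<'E'
from h import *
o=get_obs();print(o["ee_pos"],o["width"])
to(483,-71,55,.042)
E
```

```text
t: 16.85
ee_pos: [488.7, -84.3, 136.8]
orientation: [-3.141, -0.059, 0.003]
ft_force: [1.1, 1.0, -1.0]
width: 9.7
t: 17.05
ee_pos: [490.0, -84.9, 137.3]
orientation: [-3.141, -0.069, 0.002]
ft_force: [0.4, -0.6, -1.5]
width: 9.7
[490.03888705 -84.87833696 137.2878338 ] 9.718336158912042
tr [-6.3, -14.2, 82.3] rot [-0.0, 0.001, 0.002]
```

```bash
python3 -m jog '{"delta_rot":[[0,0,0],[0,0,0],[0,0,0],[0,0,0],[0,0,0]],"translation":[[-6,-14,20],[-6,-14,50],[-6,-14,80],[-6,-14,95],[-6,-14,95]],"hand":[-1,-1,-1,-1,-1]}'
python3 -m jog '{"delta_rot":[[0,0,0],[0,0,0]],"translation":[[0,0,2],[0,0,4]],"hand":[-1,-1]}'
python3 -m jog '{"delta_rot":[[0,0,0],[0,0,0]],"translation":[[0,0,1],[0,0,2]],"hand":[-1,-1]}'
```

```text
t: 17.55
ee_pos: [483.1, -72.8, 40.5]
orientation: [-3.14, -0.064, 0.006]
ft_force: [-0.8, -0.3, -1.7]
width: 9.8
t: 17.75
ee_pos: [485.2, -72.6, 39.5]
orientation: [3.141, 0.065, 0.003]
ft_force: [0.1, 0.2, -1.7]
width: 9.8
t: 17.95
ee_pos: [484.7, -72.1, 37.5]
orientation: [3.141, 0.066, 0.002]
ft_force: [0.4, 0.9, -0.4]
width: 9.8
```

```bash
python3 -m jog '{"delta_rot":[[0,0,0],[0,0,0],[0,0,0]],"translation":[[-1.5,-4,1],[-1.5,-7,1.5],[-1.5,-7,1.5]],"hand":[-1,-1,-1]}'
python3 -m jog '{"delta_rot":[[0,0,0],[0,0,0]],"translation":[[0,-1,0],[0,-1,0]],"hand":[-1,-1]}'
```

```text
t: 18.25
ee_pos: [482.2, -65.1, 35.6]
orientation: [3.14, 0.068, -0.0]
ft_force: [-0.7, -4.8, 0.4]
width: 9.7
t: 18.45
ee_pos: [482.2, -64.9, 35.6]
orientation: [3.139, 0.069, -0.0]
ft_force: [-1.6, -11.3, 0.6]
width: 10.1
```

```bash
python3 -m jog '{"delta_rot":[[0,0,0],[0,0,0]],"translation":[[0,-0.7,0],[0,-0.7,0]],"hand":[-1,-1]}'
```

```text
t: 18.65
ee_pos: [482.2, -64.8, 35.6]
orientation: [3.138, 0.069, 0.0]
ft_force: [-1.3, -14.6, -0.4]
width: 9.7
```

Wall contact. I'll ease off a little, lower to the floor and release.

```bash
python3 -m jog '{"delta_rot":[[0,0,0],[0,0,0]],"translation":[[0,1,1.5],[0,1,2]],"hand":[-1,-1]}'; python3 -m jog '{"delta_rot":[[0,0,0],[0,0,0]],"translation":[[0,0,0.7],[0,0,0.7]],"hand":[-1,-1]}'
```

```text
t: 18.85
ee_pos: [482.6, -65.1, 34.2]
orientation: [3.14, 0.067, 0.001]
ft_force: [-4.6, -7.5, 16.5]
width: 10.2
t: 19.05
ee_pos: [482.6, -65.1, 34.2]
orientation: [3.139, 0.068, 0.001]
ft_force: [-4.8, -6.8, 18.4]
width: 9.5
```

```bash
python3 -m jog '{"delta_rot":[[0,0,0],[0,0,0],[0,0,0],[0,0,0],[0,0,0]],"translation":[[0,0,0],[0,0,0],[0,0,0],[0,0,0],[0,0,-15]],"hand":[-0.3,-0.3,-0.3,-0.3,-0.3]}'
python3 -m jog '{"delta_rot":[[0,0,0],[0,0,0],[0,0,0],[0,0,0],[0,0,0]],"translation":[[0,0,-30],[0,0,-75],[-10,-30,-110],[-10,-70,-130],[-10,-90,-130]],"hand":[-0.3,-0.3,0.2,0.2,0.2]}'
python3 -m jog '{"delta_rot":[[0,0,0],[0,0,0]],"translation":[[0,0,0],[0,0,0]],"hand":[0.2,0.2]}'
python3 - <<'E'
from h import *
print(get_obs()["ee_pos"])
c=optics.calibration("wrist");np.save("w5.npy",c,allow_pickle=True)
cv2.imwrite("pics/w5.png",optics.get_image("wrist")[:,:,::-1])
E
```

```text
t: 19.55
ee_pos: [481.0, -64.0, 46.5]
orientation: [-3.14, -0.066, 0.005]
ft_force: [-0.4, -0.1, 0.6]
width: 30.7
t: 20.05
ee_pos: [470.0, 27.1, 180.7]
orientation: [-3.14, -0.066, -0.009]
ft_force: [-0.2, -0.5, -0.2]
width: 50.8
t: 20.25
ee_pos: [468.3, 25.3, 177.5]
orientation: [3.141, 0.068, -0.001]
ft_force: [0.3, 0.1, 0.7]
width: 52.8
[468.26350382  25.25345561 177.498459  ]
```

View pics/w5.png

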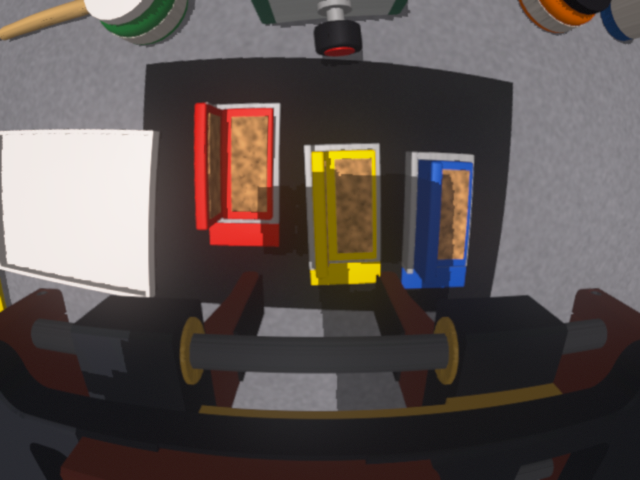

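```bash
python3 -m jog '{"delta_rot":[[0,0,-0.1],[0,0,-0.1],[0,0,-0.1],[0,0,-0.1],[0,0,-0.1]],"translation":[[45,10,0],[91,24,20],[91,24,47],[91,24,47],[91,24,47]],"hand":[0.5,0.5,0.5,0.5,0.5]}'
python3 - <<'E'
from h import *
print(get_obs()["ee_pos"])
c=optics.calibration("wrist");np.save("w6.npy",c,allow_pickle=True)
cv2.imwrite("pics/w6.png",optics.get_image("wrist")[:,:,::-1])
E
```

```text
t: 20.8
ee_pos: [559.0, 4.2, 129.7]
orientation: [-3.134, -0.221, 0.006]
ft_force: [0.0, 0.2, 0.1]
width: 65.8
[558.97902459   4.15072819 129.69731328]
```

View pics/w6.png

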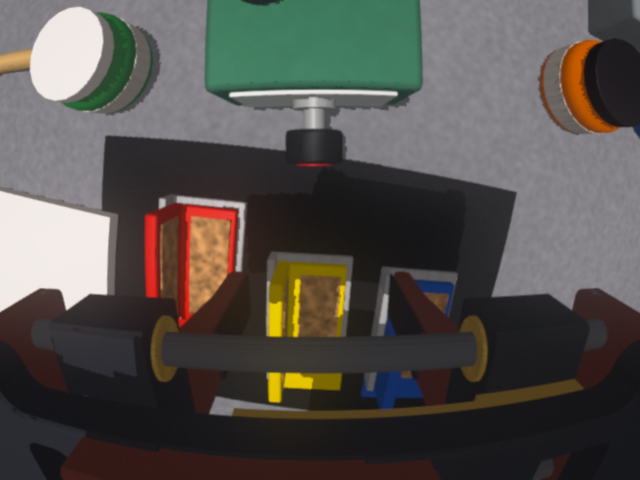

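Run:
```python
from h import *
c=np.load("w6.npy",allow_pickle=True).item()
A=lambda u,v,z:at("wrist",u,v,z,c)[:2]
l,r=A(286,147,45),A(343.5,147,45);print("sides",l,r,np.linalg.norm(l-r),(l+r)/2)
b,f=A(314.5,129.5,64),A(314.5,160.5,64);print(b,f,np.linalg.norm(b-f),(b+f)/2)
print("pod face",A(230,93,78),A(397,93,78)); p,q=A(230,93,78),A(397,93,78); d=p-q; print("yaw",np.arctan2(-d[0],d[1]))
```

```text
sides [623.44732302  35.70920366] [628.67965776  -1.55278723] 37.62756027273038 [626.06349039  17.07820821]
[636.42118226  18.48588438] [617.71308912  15.84078256] 18.89416081049843 [627.06713569  17.16333347]
pod face [651.38365693  69.42577321] [664.4816957  -25.21661034]
yaw 0.13752151222207284
```

```bash
python3 -m jog '{"delta_rot":[[0,0,0],[0,0,0],[0,0,0],[0,0,0]],"translation":[[35,-2,0],[69,-3.4,0],[69,-3.4,20],[69,-3.4,20]],"hand":[0.5,0.5,0.5,0.5]}'
python3 - <<'E'
from h import *
to(627,17.1,26,.14)
E
```

```text
t: 21.25
ee_pos: [627.3, 18.3, 110.3]
orientation: [-3.134, -0.223, 0.003]
ft_force: [-1.1, 0.7, 0.7]
width: 66.0
tr [-0.3, 1.1, 84.3] rot [-0.0, 0.002, 0.002]
```

```bash
python3 -m jog '{"delta_rot":[[0,0,0],[0,0,0],[0,0,0],[0,0,0]],"translation":[[0,1,30],[0,1,60],[0,1,84],[0,1,84]],"hand":[0.5,0.5,0.5,0.5]}'
python3 -m jog '{"delta_rot":[[0,0,0],[0,0,0],[0,0,0],[0,0,0],[0,0,0]],"translation":[[0,0,0],[0,0,0],[0,0,0],[0,0,0],[0,0,0]],"hand":[-1,-1,-1,-1,-1]}'
python3 -m jog '{"delta_rot":[[0,0,0],[0,0,0],[0,0,0]],"translation":[[0,0,0],[0,0,0],[0,0,0]],"hand":[-1,-1,-1]}'
```

```text
t: 21.65
ee_pos: [625.4, 17.0, 25.2]
orientation: [-3.133, -0.222, 0.009]
ft_force: [0.8, 0.6, -0.7]
width: 65.9
t: 22.15
ee_pos: [629.1, 17.4, 28.0]
orientation: [-3.133, -0.222, -0.002]
ft_force: [-1.2, 2.0, 7.3]
width: 37.6
t: 22.45
ee_pos: [629.1, 17.4, 28.0]
orientation: [-3.133, -0.222, -0.002]
ft_force: [-2.1, 3.1, 7.4]
width: 37.4
```

```bash
python3 -m jog '{"delta_rot":[[0,0,0],[0,0,0],[0,0,0],[0,0,0],[0,0,0]],"translation":[[-5,0,0],[-10,0,0],[-15,0,0],[-20,0,0],[-22,0,0]],"hand":[-1,-1,-1,-1,-1]}'
python3 -m jog '{"delta_rot":[[0,0,0],[0,0,0],[0,0,0]],"translation":[[-2,0,0],[-4,0,0],[-4,0,0]],"hand":[-1,-1,-1]}'
```

```text
t: 22.95
ee_pos: [608.4, 14.4, 28.1]
orientation: [-3.133, -0.222, -0.007]
ft_force: [3.0, 3.7, 4.2]
width: 37.4
t: 23.25
ee_pos: [604.4, 13.8, 28.1]
orientation: [-3.133, -0.222, -0.006]
ft_force: [2.5, 3.7, 6.0]
width: 37.6
```

```bash
python3 -m jog '{"delta_rot":[[0,0,0],[0,0,0],[0,0,0]],"translation":[[-1.5,0,0],[-1.5,0,0],[-1.5,0,0]],"hand":[-1,-1,-1]}'
```

```text
t: 23.55
ee_pos: [604.4, 13.8, 28.1]
orientation: [-3.133, -0.222, -0.011]
ft_force: [6.8, 4.7, 2.4]
width: 37.3
```

```bash
J='python3 -m jog'
python3 -m jog '{"delta_rot":[[0,0,0],[0,0,0],[0,0,0],[0,0,0],[0,0,0]],"translation":[[0,0,0],[0,0,0],[0,0,0],[0,0,0],[0,0,0]],"hand":[-1,-1,-1,-1,-1]}' | grep ee_pos
python3 -m jog '{"delta_rot":[[0,0,0],[0,0,0],[0,0,0],[0,0,0],[0,0,0]],"translation":[[0,0,0],[0,0,0],[0,0,0],[0,0,0],[0,0,0]],"hand":[-1,-1,-1,-1,-1]}' | grep ee_pos
python3 -m jog '{"delta_rot":[[0,0,0],[0,0,0],[0,0,0],[0,0,0],[0,0,0]],"translation":[[0,0,0],[0,0,0],[0,0,0],[0,0,0],[0,0,0]],"hand":[-1,-1,-1,-1,-1]}' | grep ee_pos
python3 -m jog '{"delta_rot":[[0,0,0],[0,0,0],[0,0,0],[0,0,0],[0,0,0]],"translation":[[0,0,0],[0,0,0],[0,0,0],[0,0,0],[0,0,0]],"hand":[-1,-1,-1,-1,-1]}' | grep ee_pos
python3 -m jog '{"delta_rot":[[0,0,0],[0,0,0],[0,0,0],[0,0,0],[0,0,0]],"translation":[[0,0,0],[0,0,0],[0,0,0],[0,0,0],[0,0,0]],"hand":[-1,-1,-1,-1,-1]}' | grep ee_pos
python3 -m jog '{"delta_rot":[[0,0,0],[0,0,0],[0,0,0],[0,0,0],[0,0,0]],"translation":[[0,0,0],[0,0,0],[0,0,0],[0,0,0],[0,0,0]],"hand":[-1,-1,-1,-1,-1]}' | grep ee_pos
python3 -m jog '{"delta_rot":[[0,0,0],[0,0,0],[0,0,0],[0,0,0],[0,0,0]],"translation":[[0,0,0],[0,0,0],[0,0,0],[0,0,0],[0,0,0]],"hand":[-1,-1,-1,-1,-1]}' | grep ee_pos
python3 -m jog '{"delta_rot":[[0,0,0],[0,0,0],[0,0,0],[0,0,0],[0,0,0]],"translation":[[0,0,0],[0,0,0],[0,0,0],[0,0,0],[0,0,0]],"hand":[-1,-1,-1,-1,-1]}'
python3 -c "
from h import *
for n in('top','side'): cv2.imwrite(f'pics/{n}3.png',optics.get_image(n)[:,:,::-1])
"
```

```text
ee_pos: [604.4, 13.8, 28.1]
ee_pos: [604.4, 13.8, 28.1]
ee_pos: [604.4, 13.8, 28.1]
ee_pos: [604.4, 13.8, 28.1]
ee_pos: [604.4, 13.8, 28.1]
ee_pos: [604.4, 13.8, 28.1]
ee_pos: [604.4, 13.8, 28.1]
t: 27.55
ee_pos: [604.4, 13.8, 28.1]
orientation: [-3.133, -0.222, -0.01]
ft_force: [6.4, 4.8, 1.7]
width: 37.4
```

```bash
cat > chk.py <<'E'
from h import *
import sys
def col(im,k):
    h=cv2.cvtColor(im,cv2.COLOR_BGR2HSV);H,S=h[...,0].astype(int),h[...,1]
    return (S>90)&{"red":(H<6)|(H>172),"yel":(abs(H-28)<6),"blue":abs(H-112)<12}[k]
seats={"red":[520.5,119.6,.018],"yel":[483,25.8,.08],"blue":[483.3,-65,.042]}
for t in sys.argv[1:]:
  for n in("top","side"):
    im=cv2.imread(f"pics/{n}{t}.png");c=optics.calibration(n)
    for k,p in seats.items():
        # upright-only best shift in y: score of color inside upright silhouette
        m=col(im,k);up=[box(-50,50,-5,5,-2,28)];best=[]
        for dx in range(-12,13,2):
            for dy in range(-12,13,2):
                s=sil(n,c,[p[0]+dx,p[1]+dy,p[2]],34,1,(0,0),m.shape,up)>0;best.append((round((m&s).sum()/s.sum(),3),dx,dy))
        z=[b for b in best if b[1]==b[2]==0][0];g=max(best)[0];a=np.array([b[1:] for b in best if b[0]>g-.02]);print(t,n,k,z[0],g,a.mean(0).round(1))
E
python3 chk.py 3
```

```text
3 top red 0.161 0.164 [5.6 0.2]
3 top yel 0.0 0.0 [0. 0.]
3 top blue 0.0 0.0 [0. 0.]
3 side red 0.917 0.97 [-1.3  2.7]
3 side yel 0.927 0.983 [0.4 2.8]
3 side blue 0.855 0.953 [-2.  4.]
```

```bash
python3 -m jog '{"delta_rot":[[0,0,0],[0,0,0],[0,0,0],[0,0,0],[0,0,0]],"translation":[[5,0,0],[10,0,0],[15,0,0],[20,0,0],[25,0,0]],"hand":[-1,-1,-1,-1,-1]}'
python3 -m jog '{"delta_rot":[[0,0,0],[0,0,0],[0,0,0]],"translation":[[2,0,0],[3,0,0],[3,0,0]],"hand":[-1,-1,-1]}'
python3 -m jog '{"delta_rot":[[0,0,0],[0,0,0],[0,0,0]],"translation":[[1.5,0,0],[1.5,0,0],[1.5,0,0]],"hand":[-1,-1,-1]}'
```

```text
t: 28.15
ee_pos: [625.5, 16.9, 28.0]
orientation: [-3.134, -0.222, 0.002]
ft_force: [-4.7, 2.3, 12.1]
width: 37.4
t: 28.45
ee_pos: [628.8, 17.4, 28.0]
orientation: [-3.133, -0.222, 0.0]
ft_force: [-3.4, 1.8, 11.5]
width: 37.4
t: 28.75
ee_pos: [629.1, 17.4, 27.9]
orientation: [-3.134, -0.222, 0.004]
ft_force: [-7.2, 1.2, 14.1]
width: 37.7
```

```bash
python3 -m jog '{"delta_rot":[[0,0,0],[0,0,0],[0,0,0]],"translation":[[2.5,0,0],[2.5,0,0],[2.5,0,0]],"hand":[-1,-1,-1]}'
python3 -m jog '{"delta_rot":[[0,0,0],[0,0,0],[0,0,0],[0,0,0],[0,0,0]],"translation":[[0,0,0],[0,0,0],[0,0,0],[0,0,0],[0,0,0]],"hand":[0.3,0.3,0.3,0.3,0.3]}'
python3 -m jog '{"delta_rot":[[0,0,0],[0,0,0],[0,0,0],[0,0,0],[0,0,0]],"translation":[[0,0,-30],[0,0,-80],[0,0,-120],[-40,0,-140],[-80,0,-140]],"hand":[0.3,0.3,0.3,0.3,0.3]}'
python3 -m jog '{"delta_rot":[[0,0,0.1],[0,0,0.1],[0,0,0.1]],"translation":[[-40,0,0],[-80,0,0],[-80,0,0]],"hand":[0.3,0.3,0.3]}'
python3 - <<'E'
from h import *
print(get_obs()["ee_pos"])
np.save("w7.npy",optics.calibration("wrist"),allow_pickle=True)
for n in("top","side","wrist"): cv2.imwrite(f'pics/{n}4.png',optics.get_image(n)[:,:,::-1])
E
python3 chk.py 4
```

```text
t: 29.05
ee_pos: [629.2, 17.4, 27.8]
orientation: [-3.134, -0.222, 0.012]
ft_force: [-13.5, 0.4, 20.9]
width: 37.3
t: 29.55
ee_pos: [632.9, 17.7, 26.5]
orientation: [3.134, 0.223, -0.001]
ft_force: [0.6, 0.2, -0.3]
width: 57.2
t: 30.05
ee_pos: [555.6, 6.4, 170.0]
orientation: [3.133, 0.223, 0.011]
ft_force: [-0.8, -0.9, -0.2]
width: 57.2
t: 30.35
ee_pos: [468.8, -5.1, 166.0]
orientation: [-3.141, -0.065, 0.008]
ft_force: [0.7, 0.2, 0.2]
width: 56.6
[468.83248233  -5.13925273 166.04744861]
4 top red 0.741 0.753 [-2.9 -1.4]
4 top yel 0.143 0.242 [-9.7 -8.3]
4 top blue 0.095 0.148 [-10.6   0.3]
4 side red 0.917 0.967 [-1.3  2.7]
4 side yel 0.913 0.981 [0.  3.5]
4 side blue 0.81 0.891 [-2.  4.]
```

View pics/wrist4.png

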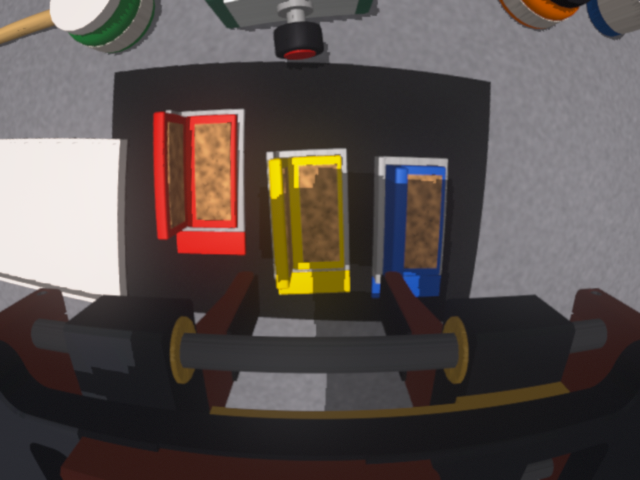

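Run:
```python
from h import *
im=cv2.imread("pics/top0.png");ct=optics.calibration("top")
h=cv2.cvtColor(im,cv2.COLOR_BGR2HSV);m=((h[...,2]>200)&(h[...,1]<40)).astype(np.uint8)*255
m[:,:135]=0;m[:,245:]=0;m[:205]=0;m[295:]=0
q=max(cv2.findContours(m,0,2)[0],key=cv2.contourArea)
W=np.array([at("top",*p[0],16,ct)[:2] for p in q],np.float32);print(cv2.minAreaRect(W))
c=np.load("w7.npy",allow_pickle=True).item()
for k,a,b in(("blue",396,407),("yel",271,284),("red",154,166)): print(k,at("wrist",a,205,62,c),at("wrist",b,205,62,c))
to(520,119.8,120,.018)
```

```text
((477.5064697265625, 301.55950927734375), (229.7509765625, 170.52127075195312), 85.62666320800781)
blue [497.88700132 -59.6187341   62.        ] [498.35803693 -67.9171642   62.        ]
yel [493.82590546  31.17139194  62.        ] [494.15374678  21.71489089  62.        ]
red [491.69862532 123.31581003  62.        ] [491.84991859 112.94109845  62.        ]
tr [49.4, -122.7, 47.3] rot [0.0, -0.002, 0.024]
```

```bash
python3 -m jog '{"delta_rot":[[0,0,0.02],[0,0,0.02],[0,0,0.02],[0,0,0.02],[0,0,0.02]],"translation":[[20,-45,0],[40,-90,10],[49,-123,30],[49,-123,60],[49,-123,60]],"hand":[0,0,0,0,0]}'
python3 -m jog '{"delta_rot":[[0,0,0],[0,0,0]],"translation":[[0,0,0],[0,0,0]],"hand":[0,0]}'
python3 - <<'E'
from h import *
to(520,119.8,33,.018)
E
```

```text
t: 31.0
ee_pos: [517.3, 121.1, 103.5]
orientation: [3.14, 0.038, -0.008]
ft_force: [-0.4, -0.6, 0.7]
width: 43.9
t: 31.2
ee_pos: [519.5, 119.8, 107.8]
orientation: [-3.141, -0.033, -0.002]
ft_force: [-0.5, -0.5, 0.1]
width: 44.1
tr [0.4, 0.0, 74.8] rot [-0.0, -0.002, 0.003]
```

```bash
python3 -m jog '{"delta_rot":[[0,0,0],[0,0,0],[0,0,0],[0,0,0]],"translation":[[0,0,30],[0,0,60],[0,0,75],[0,0,75]],"hand":[-0.1,-0.1,-0.1,-0.1]}'
python3 -m jog '{"delta_rot":[[0,0,0],[0,0,0],[0,0,0],[0,0,0],[0,0,0]],"translation":[[0,0,0],[0,0,0],[0,0,0],[0,0,0],[0,0,0]],"hand":[-1,-1,-1,-1,-1]}'
python3 -m jog '{"delta_rot":[[0,0,0],[0,0,0]],"translation":[[0,0,0],[0,0,0]],"hand":[-1,-1]}'
python3 -m jog '{"delta_rot":[[0,0,0],[0,0,0],[0,0,0],[0,0,0],[0,0,0]],"translation":[[0,0,-10],[0,0,-40],[0,0,-80],[0,0,-100],[0,0,-100]],"hand":[-1,-1,-1,-1,-1]}'
python3 - <<'E'
from h import *
to(483,393,130,-.072)
E
```

```text
t: 31.6
ee_pos: [517.7, 119.4, 31.0]
orientation: [3.141, 0.033, -0.003]
ft_force: [-0.8, 0.7, -0.8]
width: 39.5
t: 32.1
ee_pos: [518.9, 119.5, 32.5]
orientation: [3.141, 0.035, 0.002]
ft_force: [0.5, -6.9, 3.7]
width: 10.0
t: 32.3
ee_pos: [518.9, 119.5, 32.6]
orientation: [3.141, 0.035, 0.002]
ft_force: [0.6, -5.9, 4.5]
width: 9.8
t: 32.8
ee_pos: [520.4, 120.7, 135.1]
orientation: [-3.14, -0.034, -0.01]
ft_force: [0.1, -0.1, -1.9]
width: 9.9
tr [-31.5, -273.0, 5.3] rot [-0.002, -0.006, 0.094]
```

```bash
python3 -m jog '{"delta_rot":[[0,0,0.09],[0,0,0.09],[0,0,0.09],[0,0,0.09],[0,0,0.09]],"translation":[[-6,-45,0],[-11,-90,0],[-16,-135,0],[-21,-180,0],[-26,-225,0]],"hand":[-1,-1,-1,-1,-1]}'
python3 -m jog '{"delta_rot":[[0,0,0],[0,0,0],[0,0,0],[0,0,0],[0,0,0]],"translation":[[-4,-45,10],[-4,-48,40],[-4,-48,75],[-4,-48,85],[-4,-48,85]],"hand":[-1,-1,-1,-1,-1]}'
python3 - <<'E'
from h import *
print(get_obs()["width"]);to(483,393,31,-.072)
E
```

```text
t: 33.3
ee_pos: [486.0, 345.8, 130.3]
orientation: [3.139, -0.107, -0.003]
ft_force: [0.7, -0.3, -0.5]
width: 9.8
t: 33.8
ee_pos: [484.9, 391.2, 44.2]
orientation: [3.136, -0.107, -0.007]
ft_force: [1.2, -1.5, -2.9]
width: 9.7
9.706925375133853
tr [-2.0, -1.7, 13.2] rot [0.004, 0.004, 0.004]
```

```bash
python3 -m jog '{"delta_rot":[[0,0,0],[0,0,0],[0,0,0]],"translation":[[0,0,6],[0,0,10],[0,0,10]],"hand":[-1,-1,-1]}'
python3 -m jog '{"delta_rot":[[0,0,0],[0,0,0]],"translation":[[0,0,2],[0,0,3]],"hand":[-1,-1]}'
python3 -m jog '{"delta_rot":[[0,0,0],[0,0,0]],"translation":[[0,0,1],[0,0,1]],"hand":[-1,-1]}'
```

```text
t: 34.1
ee_pos: [487.2, 392.6, 37.4]
orientation: [-3.139, 0.108, -0.001]
ft_force: [-0.4, -0.0, -1.6]
width: 9.9
t: 34.3
ee_pos: [487.1, 392.7, 34.3]
orientation: [-3.139, 0.107, -0.001]
ft_force: [-0.0, -0.5, -2.3]
width: 10.0
t: 34.5
ee_pos: [486.7, 392.6, 32.8]
orientation: [-3.14, 0.107, -0.0]
ft_force: [0.3, -0.6, -1.8]
width: 10.1
```

```bash
python3 -m jog '{"delta_rot":[[0,0,0],[0,0,0]],"translation":[[0,0,1.5],[0,0,1.5]],"hand":[-1,-1]}'
python3 -m jog '{"delta_rot":[[0,0,0],[0,0,0]],"translation":[[0,0,1],[0,0,1]],"hand":[-1,-1]}'
```

```text
t: 34.7
ee_pos: [486.6, 392.6, 31.1]
orientation: [3.14, -0.107, -0.0]
ft_force: [-0.5, -0.4, -1.6]
width: 10.2
t: 34.9
ee_pos: [486.7, 392.6, 30.6]
orientation: [3.14, -0.107, -0.0]
ft_force: [-1.4, -0.7, 2.6]
width: 9.8
```

```bash
python3 -m jog '{"delta_rot":[[0,0,0],[0,0,0],[0,0,0],[0,0,0],[0,0,0]],"translation":[[0,0,0],[0,0,0],[0,0,0],[0,0,0],[0,0,-15]],"hand":[-0.3,-0.3,-0.3,-0.3,-0.3]}'
python3 -m jog '{"delta_rot":[[0,0,0],[0,0,0],[0,0,-0.05],[0,0,-0.1],[0,0,-0.15]],"translation":[[0,0,-45],[0,10,-80],[3,50,-90],[7,95,-90],[10,140,-90]],"hand":[-0.3,-0.1,-0.1,-0.1,-0.1]}'
python3 -m jog '{"delta_rot":[[0,0,0],[0,0,0],[0,0,0],[0,0,0],[0,0,0]],"translation":[[-4,45,0],[-8,90,0],[-12,135,0],[-16,180,0],[-19,215,0]],"hand":[-0.1,-0.1,-0.1,-0.1,-0.1]}'
python3 -m jog '{"delta_rot":[[0,0,0],[0,0,0]],"translation":[[0,0,0],[0,0,0]],"hand":[-0.1,-0.1]}'
python3 - <<'E'
from h import *
for n in("top","side"): cv2.imwrite(f'pics/{n}5.png',optics.get_image(n)[:,:,::-1])
im={n:(cv2.imread(f"pics/{n}5.png"),optics.calibration(n)) for n in("top","side")}
for n in im: print(fit({n:im[n]},[486,392.6,-.07],32))
to(483.5,25.8,90,.08)
E
python3 chk.py 5
```

```text
t: 35.4
ee_pos: [485.5, 391.7, 44.0]
orientation: [3.137, -0.107, -0.004]
ft_force: [-0.3, -0.2, 0.1]
width: 31.1
t: 35.9
ee_pos: [487.6, 251.5, 137.2]
orientation: [-3.138, -0.134, -0.004]
ft_force: [1.1, 0.1, -1.0]
width: 40.0
t: 36.4
ee_pos: [485.7, 34.2, 136.4]
orientation: [3.139, 0.127, 0.002]
ft_force: [0.0, -0.2, -1.1]
width: 39.7
t: 36.6
ee_pos: [486.2, 35.9, 136.1]
orientation: [-3.139, -0.125, -0.002]
ft_force: [0.6, -0.5, 0.7]
width: 39.6
(array([ 4.87925597e+02,  3.92806266e+02, -4.93291373e-02]), np.float64(0.0805381007168776))
(array([ 4.88874044e+02,  3.91011691e+02, -6.37858868e-02]), np.float64(0.10447470817120623))
tr [-3.6, 11.1, 45.8] rot [-0.0, -0.001, 0.002]
5 top red 0.0 0.033 [-11. -10.]
5 top yel 0.078 0.12 [-0.2 -5. ]
5 top blue 0.559 0.801 [-5.8 -4.2]
5 side red 0.0 0.029 [-11.7  -0.4]
5 side yel 0.895 0.99 [1. 4.]
5 side blue 0.456 0.57 [-12.   4.]
```

```bash
python3 -m jog '{"delta_rot":[[0,0,0],[0,0,0],[0,0,0],[0,0,0],[0,0,0]],"translation":[[-3.5,11,10],[-3.5,10,50],[-3.5,10,90],[-3.5,10,103],[-3.5,10,103]],"hand":[-0.2,-0.2,-0.2,-0.2,-0.2]}'
python3 -m jog '{"delta_rot":[[0,0,0],[0,0,0],[0,0,0],[0,0,0],[0,0,0]],"translation":[[0,0,0],[0,0,0],[0,0,0],[0,0,0],[0,0,0]],"hand":[-1,-1,-1,-1,-1]}'
python3 -m jog '{"delta_rot":[[0,0,0],[0,0,0]],"translation":[[0,0,0],[0,0,0]],"hand":[-1,-1]}'
python3 -m jog '{"delta_rot":[[0,0,0],[0,0,0],[0,0,0],[0,0,0],[0,0,0]],"translation":[[0,0,-10],[0,0,-40],[0,0,-80],[0,0,-105],[0,0,-105]],"hand":[-1,-1,-1,-1,-1]}'
python3 - <<'E'
from h import *
to(480,323,130,-.072)
E
```

```text
t: 37.2
ee_pos: [481.3, 26.4, 30.4]
orientation: [-3.139, -0.13, 0.008]
ft_force: [0.3, 0.0, -0.4]
width: 35.1
t: 37.7
ee_pos: [484.2, 25.7, 33.5]
orientation: [3.138, 0.129, 0.004]
ft_force: [-0.1, -5.2, 6.9]
width: 9.8
t: 37.9
ee_pos: [484.1, 25.7, 33.5]
orientation: [3.138, 0.129, 0.004]
ft_force: [-0.9, -4.3, 7.5]
width: 9.7
t: 38.4
ee_pos: [485.3, 26.4, 140.9]
orientation: [-3.139, -0.128, -0.011]
ft_force: [0.1, 0.4, -1.7]
width: 10.1
tr [18.8, -296.0, 11.0] rot [-0.0, -0.007, 0.154]
```

```bash
python3 -m jog '{"delta_rot":[[0,0,0.1],[0,0,0.154],[0,0,0.154],[0,0,0.154],[0,0,0.154]],"translation":[[3,-45,0],[6,-90,0],[9,-135,0],[12,-180,0],[15,-225,0]],"hand":[-1,-1,-1,-1,-1]}'
python3 -m jog '{"delta_rot":[[0,0,0],[0,0,0],[0,0,0],[0,0,0],[0,0,0]],"translation":[[-1,-45,0],[-2,-71,20],[-2,-71,60],[-2,-71,80],[-2,-71,80]],"hand":[-1,-1,-1,-1,-1]}'
python3 - <<'E'
from h import *
o=get_obs();print(o["width"],o["ee_pos"]);to(480,323,36,-.072)
E
```

```text
t: 38.9
ee_pos: [478.4, 253.2, 136.2]
orientation: [3.139, -0.114, -0.003]
ft_force: [1.7, 0.4, -2.1]
width: 9.7
t: 39.4
ee_pos: [479.5, 321.1, 53.2]
orientation: [3.135, -0.112, -0.011]
ft_force: [0.1, 0.6, -2.8]
width: 9.7
9.715964429129128 [479.54832949 321.12371638  53.18022607]
tr [0.4, -2.0, 17.2] rot [0.005, 0.007, 0.0]
```

```bash
python3 -m jog '{"delta_rot":[[0,0,0],[0,0,0],[0,0,0]],"translation":[[0,0,10],[0,0,18],[0,0,18]],"hand":[-1,-1,-1]}'
python3 -m jog '{"delta_rot":[[0,0,0],[0,0,0]],"translation":[[0,0,1.5],[0,0,3]],"hand":[-1,-1]}'
python3 -m jog '{"delta_rot":[[0,0,0],[0,0,0]],"translation":[[0,0,1],[0,0,1]],"hand":[-1,-1]}'
```

```text
t: 39.7
ee_pos: [482.7, 322.2, 38.9]
orientation: [3.139, -0.114, -0.001]
ft_force: [-0.4, -0.9, -2.3]
width: 10.1
t: 39.9
ee_pos: [483.3, 322.8, 36.9]
orientation: [-3.139, 0.114, -0.002]
ft_force: [-0.6, -0.6, -2.0]
width: 10.4
t: 40.1
ee_pos: [482.9, 322.6, 35.4]
orientation: [-3.139, 0.114, -0.001]
ft_force: [0.3, 0.0, -1.6]
width: 9.8
```

```bash
python3 -m jog '{"delta_rot":[[0,0,0],[0,0,0]],"translation":[[0,0,1.5],[0,0,3]],"hand":[-1,-1]}'
python3 -m jog '{"delta_rot":[[0,0,0],[0,0,0]],"translation":[[0,0,1],[0,0,1]],"hand":[-1,-1]}'
```

```text
t: 40.3
ee_pos: [482.9, 322.6, 32.3]
orientation: [-3.139, 0.113, -0.0]
ft_force: [-0.2, 0.0, -1.7]
width: 9.6
t: 40.5
ee_pos: [482.8, 322.6, 31.5]
orientation: [3.139, -0.113, -0.0]
ft_force: [-0.9, -0.5, 3.4]
width: 10.1
```

Contact. I'll release it and go to blue.

```bash
python3 -m jog '{"delta_rot":[[0,0,0],[0,0,0],[0,0,0],[0,0,0],[0,0,0]],"translation":[[0,0,0],[0,0,0],[0,0,0],[0,0,0],[0,0,-15]],"hand":[-0.3,-0.3,-0.3,-0.3,-0.3]}'
python3 -m jog '{"delta_rot":[[0,0,0],[0,0,0],[0,0,-0.05],[0,0,-0.1],[0,0,-0.112]],"translation":[[0,0,-45],[0,10,-85],[-3,50,-100],[-5,95,-100],[-7,140,-100]],"hand":[-0.3,-0.1,-0.1,-0.1,-0.1]}'
python3 -m jog '{"delta_rot":[[0,0,0],[0,0,0],[0,0,0],[0,0,0],[0,0,0]],"translation":[[-1,45,0],[-2,90,0],[-3,135,0],[-4,180,0],[-5,200,0]],"hand":[-0.1,-0.1,-0.1,-0.1,-0.1]}'
python3 -m jog '{"delta_rot":[[0,0,0],[0,0,0]],"translation":[[0,0,0],[0,0,0]],"hand":[-0.1,-0.1]}'
python3 - <<'E'
from h import *
cw=optics.calibration("wrist")
for n in("top","side","wrist"): cv2.imwrite(f'pics/{n}6.png',optics.get_image(n)[:,:,::-1])
im={n:(cv2.imread(f"pics/{n}6.png"),optics.calibration(n)) for n in("top","side")}
for n in im: print(fit({n:im[n]},[482.5,322.6,-.07],32))
to(482.8,-65,90,.042)
E
python3 chk.py 6
```

```text
t: 41.0
ee_pos: [481.6, 321.8, 45.1]
orientation: [3.138, -0.113, -0.005]
ft_force: [0.5, 0.0, 1.0]
width: 31.3
t: 41.5
ee_pos: [466.0, 182.6, 148.2]
orientation: [-3.14, -0.067, -0.005]
ft_force: [1.1, 0.0, -0.4]
width: 39.5
t: 42.0
ee_pos: [468.8, -19.5, 147.4]
orientation: [3.141, 0.059, 0.002]
ft_force: [0.3, -0.0, 0.4]
width: 39.4
t: 42.2
ee_pos: [468.9, -16.6, 147.0]
orientation: [-3.141, -0.06, -0.002]
ft_force: [0.4, -0.4, 0.4]
width: 39.2
(array([ 4.86269143e+02,  3.38551546e+02, -1.53196357e-01]), np.float64(0.4957415425607841))
(array([ 4.86342042e+02,  3.25707760e+02, -1.05514528e-01]), np.float64(0.5468899280937296))
tr [12.0, 50.0, 56.5] rot [-0.0, -0.0, -0.001]
6 top red 0.0 0.073 [-12.  -4.]
6 top yel 0.0 0.0 [0. 0.]
6 top blue 0.103 0.144 [-6.1 -5.5]
6 side red 0.0 0.029 [-11.7  -0.4]
6 side yel 0.0 0.073 [-11.9  -0.4]
6 side blue 0.835 0.917 [-2.  4.]
```

View pics/wrist6.png

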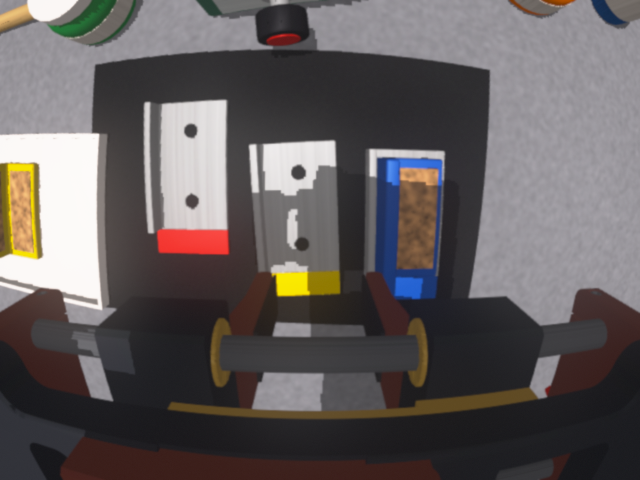

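```bash
python3 -m jog '{"delta_rot":[[0,0,0],[0,0,0],[0,0,0],[0,0,0]],"translation":[[12,45,0],[12,49,30],[12,49,56],[12,49,56]],"hand":[-0.2,-0.2,-0.2,-0.2]}'
python3 -m jog '{"delta_rot":[[0,0,0],[0,0,0],[0,0,0],[0,0,0]],"translation":[[0,-0.5,30],[0,-0.5,56],[0,-0.5,57],[0,-0.5,57]],"hand":[-0.2,-0.2,-0.2,-0.2]}'
python3 -m jog '{"delta_rot":[[0,0,0],[0,0,0],[0,0,0],[0,0,0],[0,0,0]],"translation":[[0,0,0],[0,0,0],[0,0,0],[0,0,0],[0,0,0]],"hand":[-1,-1,-1,-1,-1]}'
python3 -m jog '{"delta_rot":[[0,0,0],[0,0,0]],"translation":[[0,0,0],[0,0,0]],"hand":[-1,-1]}'
python3 -m jog '{"delta_rot":[[0,0,0],[0,0,0],[0,0,0],[0,0,0],[0,0,0]],"translation":[[0,0,-10],[0,0,-40],[0,0,-80],[0,0,-105],[0,0,-105]],"hand":[-1,-1,-1,-1,-1]}'
python3 - <<'E'
from h import *
to(476,253,138,-.072)
E
```

```text
t: 42.75
ee_pos: [480.5, -64.0, 87.8]
orientation: [-3.14, -0.064, 0.009]
ft_force: [0.1, 0.4, -0.1]
width: 34.8
t: 43.15
ee_pos: [482.9, -63.9, 33.9]
orientation: [-3.141, -0.064, 0.001]
ft_force: [0.2, -0.8, 0.3]
width: 35.2
t: 43.65
ee_pos: [483.2, -65.0, 34.1]
orientation: [3.14, 0.064, 0.002]
ft_force: [-1.7, -1.8, 8.0]
width: 9.8
t: 43.85
ee_pos: [483.2, -65.0, 34.1]
orientation: [3.14, 0.064, 0.002]
ft_force: [-1.2, -2.6, 9.2]
width: 10.0
t: 44.35
ee_pos: [484.7, -64.7, 141.8]
orientation: [3.14, 0.062, 0.01]
ft_force: [0.8, 0.3, -1.0]
width: 9.9
tr [3.7, -317.8, 3.6] rot [0.001, -0.006, 0.111]
```

```bash
python3 -m jog '{"delta_rot":[[0,0,0.1],[0,0,0.111],[0,0,0.111],[0,0,0.111],[0,0,0.111]],"translation":[[1,-45,0],[2,-90,0],[2,-135,0],[3,-180,0],[3,-225,0]],"hand":[-1,-1,-1,-1,-1]}'
python3 -m jog '{"delta_rot":[[0,0,0],[0,0,0],[0,0,0],[0,0,0],[0,0,0]],"translation":[[-3,-45,0],[-6,-91,10],[-6,-91,50],[-6,-91,80],[-6,-91,85]],"hand":[-1,-1,-1,-1,-1]}'
python3 -m jog '{"delta_rot":[[0,0,0],[0,0,0]],"translation":[[0,0,0],[0,0,0]],"hand":[-1,-1]}'
python3 - <<'E'
from h import *
o=get_obs();print(o["width"],o["ee_pos"]);to(476,253,36,-.072)
E
```

```text
t: 44.85
ee_pos: [475.5, 162.0, 137.3]
orientation: [3.139, -0.113, -0.003]
ft_force: [0.8, -0.3, -1.4]
width: 9.8
t: 45.35
ee_pos: [473.6, 250.6, 49.2]
orientation: [3.136, -0.111, -0.011]
ft_force: [-0.2, -0.1, -1.2]
width: 9.7
t: 45.55
ee_pos: [477.7, 251.5, 54.0]
orientation: [-3.139, 0.113, -0.001]
ft_force: [-0.4, 0.3, -1.7]
width: 9.5
9.539027092529269 [477.69808005 251.54211695  53.98624484]
tr [-1.8, -1.3, 18.0] rot [-0.0, -0.001, 0.0]
```

```bash
python3 -m jog '{"delta_rot":[[0,0,0],[0,0,0],[0,0,0]],"translation":[[0,0,10],[0,0,18],[0,0,18]],"hand":[-1,-1,-1]}'
python3 -m jog '{"delta_rot":[[0,0,0],[0,0,0]],"translation":[[0,0,1],[0,0,2]],"hand":[-1,-1]}'
python3 -m jog '{"delta_rot":[[0,0,0],[0,0,0]],"translation":[[0,0,1],[0,0,1]],"hand":[-1,-1]}'
```

```text
t: 45.85
ee_pos: [476.7, 251.2, 34.6]
orientation: [3.139, -0.113, -0.001]
ft_force: [-1.0, 0.6, -1.2]
width: 9.7
t: 46.05
ee_pos: [477.3, 251.7, 33.4]
orientation: [-3.139, 0.112, -0.001]
ft_force: [-0.4, 1.2, -1.2]
width: 9.9
t: 46.25
ee_pos: [477.1, 251.6, 32.2]
orientation: [3.14, -0.112, -0.0]
ft_force: [0.8, 0.7, -1.3]
width: 10.1
```

```bash
python3 -m jog '{"delta_rot":[[0,0,0],[0,0,0]],"translation":[[0,0,1],[0,0,1]],"hand":[-1,-1]}'
```

```text
t: 46.45
ee_pos: [477.2, 251.7, 32.1]
orientation: [-3.14, 0.112, -0.0]
ft_force: [-3.3, -1.6, 8.0]
width: 9.7
```

Contact at 32.1, as predicted. I'll release it, retreat and check.

```bash
python3 -m jog '{"delta_rot":[[0,0,0],[0,0,0],[0,0,0],[0,0,0],[0,0,0]],"translation":[[0,0,0],[0,0,0],[0,0,0],[0,0,0],[0,0,-15]],"hand":[-0.3,-0.3,-0.3,-0.3,-0.3]}'
python3 -m jog '{"delta_rot":[[0,0,0],[0,0,0],[0,0,0],[0,0,0],[0,0,0]],"translation":[[0,0,-45],[0,10,-85],[-10,55,-120],[-20,100,-120],[-30,145,-120]],"hand":[-0.3,-0.1,-0.1,-0.1,-0.1]}'
python3 -m jog '{"delta_rot":[[0,0,0],[0,0,0],[0,0,0],[0,0,0],[0,0,0]],"translation":[[-5,45,0],[-10,90,0],[-15,135,0],[-20,180,0],[-20,200,0]],"hand":[-0.1,-0.1,-0.1,-0.1,-0.1]}'
python3 -m jog '{"delta_rot":[[0,0,0],[0,0,0]],"translation":[[0,0,0],[0,0,0]],"hand":[-0.1,-0.1]}'
python3 - <<'E'
from h import *
t,s=[np.ascontiguousarray(optics.get_image(n)[:,:,::-1]) for n in("top","side")]
cv2.imwrite("pics/top7.png",t);cv2.imwrite("pics/side7.png",s)
# overlay expected poses
a,b=t.copy(),s.copy()
for p in ([488,392.4,-.062],[482.8,322.6,-.072],[477,251.7,-.072]):
    for n,im in(("top",a),("side",b)):
        m=sil(n,optics.calibration(n),p,32,1,(0,0),im.shape[:2])
        cv2.drawContours(im,cv2.findContours(m,0,2)[0],-1,(255,0,255),1)
z=lambda i,x0,x1,y0,y1,w,h:cv2.resize(i[y0:y1,x0:x1],(w,h),interpolation=cv2.INTER_CUBIC)
r1=np.hstack([z(t,130,290,120,300,400,300) if 0 else cv2.resize(t,(400,300)),cv2.resize(s,(400,300))])
r2=np.hstack([z(a,125,265,195,300,400,300),z(b,240,380,300,405,400,300)])
cv2.imwrite("pics/fin.png",np.vstack([r1,r2]))
E
```

```text
t: 46.95
ee_pos: [475.9, 250.9, 45.2]
orientation: [3.138, -0.112, -0.005]
ft_force: [-0.2, -0.1, -0.1]
width: 30.6
t: 47.45
ee_pos: [437.4, 108.2, 168.7]
orientation: [-3.139, 0.109, -0.007]
ft_force: [0.7, -0.5, -0.8]
width: 39.5
t: 47.95
ee_pos: [401.8, -91.6, 167.2]
orientation: [3.139, -0.115, 0.001]
ft_force: [1.2, 0.2, -0.3]
width: 39.7
t: 48.15
ee_pos: [402.8, -89.0, 166.9]
orientation: [-3.139, 0.114, -0.001]
ft_force: [-0.2, 0.3, 0.5]
width: 39.6
```

View pics/fin.png

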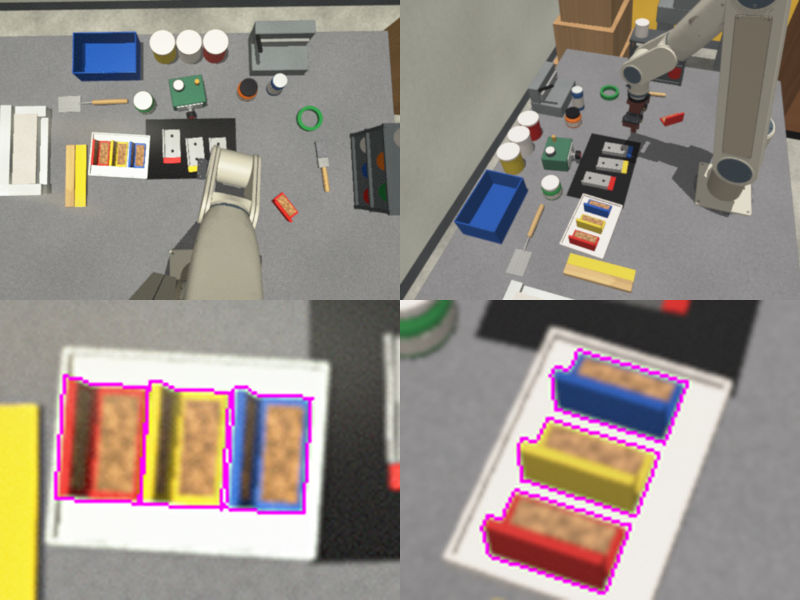

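```bash
python3 -c "
from workcell import ctrl
print(ctrl.close_job())"
```

```text
the job is handed in; nothing more can be done
None
```

I handed the job in at about 48 s of the 210 s allowed; no verdict came back.

- **Nesting:** I nested the red, yellow and blue guards in their own beds, with wall and floor contact felt on each, and let go. For red I took the farther of the two, at about (439, -365), and left the nearer one alone.
- **Vacuum knob:** I pulled the knob out 25 mm to its stop, held it there for about 4 s, then pushed it fully back in. At the end of the push it was back at the position where I first gripped it. Wrist pictures just after the push showed the guards still nested.
- **Out-tray:** I stood all three guards upright in the tray, each lowered until it touched the tray floor.

**Last checks:**
- The final top and side pictures, with the expected outlines drawn over them, match all three guards standing in the tray. The gripper was clear and the other items looked undisturbed.
- A numerical fit of yellow in the tray failed because its image mask merged with red's. I judged yellow from the contact force and the outline instead.
- The numerical nesting check was reliable only from the side camera, because the arm hid the beds from above. It showed a steady offset of about 3 mm, which I put down to camera error.
- The hardest contact was about 35 N, when yellow first met its bed; I backed off straight away.

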